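# Empty the shim rack and sort the shims by kind

## Robot

A 6-joint arm with a two-finger parallel gripper is mounted at the origin on the work surface; the furniture and walls round the work are solid. World frame = base frame: x ahead of the robot, y to its left, z up, the work surface at z = 0. Lengths are in m, angles in degrees, forces in N, time in s.
With the tool pointing down it reaches from about 0.4 to 0.825 m from the base axis. Payload 7 kg.
Tool frame: the origin (TCP) lies midway between the tips of the shut fingers; the grasp point (between the pads) lies 19 mm behind it; z points along the fingers, y is the direction in which the jaws open and shut (so a half turn about z gives the same grasp; the last joint's range is limited). The gripper opens to 88 mm and grips with 3 to 60 N. Pads are 19 mm wide; open, the fingers measure 130 mm over their backs; the gripper's body (78 mm by 193 mm) begins 47 mm behind the grasp point.
Start: joints at [-57.118, 20.546, 0.682, 0, -70.136, -16.507], TCP at [0.19, -0.648, 0.191] pointing down, gripper open.
Joint ranges: [-176.03, 176.03], [-82.01, 121.73], [-58.28, 71.71], [-173.87, 95.51], [-174.79, -0.11], [-173.66, 173.66]. Speed limits (degrees/s): [136.94, 136.94, 172.46, 180, 180, 180].

## Interface

Orientations are given as [roll, pitch, yaw] about the fixed x, y, z axes, in that order (R = Rz(yaw) Ry(pitch) Rx(roll)).
In Python, from plant import get_state, capture, get_calibration, close_job, boxes_of, cut_out gives the robot as it stands.
- The arm moves only by the tool apply_moves, never from a script. Its argument "commands" is a list of rows, each an object with "grip": the closure, from 0 (fully open) to 1 (shut); "slide": the shift along the tool's x, y, z in m, a list of three; "roll": the turn about the tool's z in degrees. In form: [{"grip": grip, "slide": [x, y, z], "roll": roll}, ...]. A call has 1 to 5 rows; each row is the pose to reach, as a shift and turn from the pose commanded when the call began, along the tool's axes at that moment; what a row does not reach only later rows make up. A row lasts 1/8 s, in which the tool goes at most 62.5 mm and 10.7 degrees, less where a joint would pass 70% of its speed; a pose out of reach is approached as far as the arm can. A call with a gripper value outside its range is refused whole. The fingers move at their own pace and stop on an object; "grip_force" is the grip in N (left out, the last holds). Time passes only in rows, so rows that repeat a pose let the fingers close. It gives the time, the measured TCP pose, the force and the opening at its end, in the units of the state.
- get_state(): the state, without advancing time (a new reading comes with each control period).
- capture(name): name is "scene" or "side" or "wrist"; returns (picture, depth): 420x560x3 uint8, red, green, blue; 420x560 float32, m along the optical axis (not along the pixel's ray), 0 where there is no reading.
- get_calibration(name): a dict with "mtx" (3x3 intrinsics, pixels), "distortion" ([k1, k2, p1, p2, k3] as OpenCV has them; the pictures are not rectified), "R" (3x3) and "t" (3): a world point X has camera coordinates R X + t. Camera axes: x right, y down, z forward; pixel columns grow to the right and rows downward; lengths in m; the calibration is good to about 2 mm. A picture is of the moment at which its call begins: read the wrist's pose just before it. get_calibration takes no time and is no camera call; for the wrist camera it gives the pose at the moment of the call.
- close_job(): hands the job in, once; it reports no verdict.
Trained networks look in the newest picture that a camera, given by its name, has taken for a name from the list of things; names that differ only in an ending like _2 or _b are one class to them, and where a whole thing is asked for, a point or a joint stands for the part that bears it (a point fixed in the world has none). Each returns a list of dicts, best first, with "score" (0 to 1); they miss things now and then, are a little off and sometimes report something else, mostly with a low value. They report only what shows in the picture. A call takes as long as a camera call.
- boxes_of(name, camera): "position" ([x, y, z] in m, in the coordinates of the camera as it stood for that picture, good to about 4 mm: the middle of the surface that is visible of it).
- cut_out(name, camera): "mask" (420x560 bool, what is visible of it).
The state is a dict: "time_s": time; "joints": joint angles; "qd": joint speeds; "joint_torque": joint torques, N m; "tcp_pos": TCP position; "eef_rot": TCP orientation; "contact_force": force on the tool from outside, world axes, zero at the start; "moment": the same for the moment, N m; "gripper_width": finger opening in m.
Only numpy, scipy, OpenCV 4.12 (cv2) and the standard library are available. Lean on these libraries where they do the work, as an engineer would, in place of code of your own. Each camera call takes 0.05 s, during which the arm holds its last target.

## Task

Empty the shim rack and sort the thin steel pieces lying in its lanes by kind: every U-shaped slotted shim goes into the short, squarer tray and every plain strip into the long, narrow tray, each lying flat on the tray floor or on the others. They are thin and sit below the ribs, so slide each one along its lane until it sticks out over the rack's front edge, pinch it there by its sides and carry it over. Leave the trays standing where they are and do not disturb the other things on the bench.

Things in the scene. Friction and masses are not known exactly. Their poses are not given: they have to be found in the camera images.
- shim_rack: Shim rack, fixed: black block 200 mm deep (x), 250 mm wide (y), top face 80 mm above the bench. Six ribs 5 mm wide and 5 mm high run along x at y = -120, -72, -24, 24, 72, 120 mm and part the top into five lanes 43 mm wide, open at both ends. The stand below z = 30 mm is set back 15 mm. Origin: centre of its footprint on the bench; +x points away from the robot; front edge at x = -100 mm.
- slotted_shim_1: Bright steel U-shaped shim, 100 (x) x 36 (y) x 2.5 mm, 60 g: solid for 60 mm at its -x end, then a 14 mm slot, open at +x, between 11 mm legs; centre of mass 5 mm to -x of the origin. Origin: centre of the outline, underside; z up. Starts flat in a lane of the rack, slippery (friction 0.3), x within 0.1 rad of the rack's x, solid end to the front. May be absent.
- slotted_shim_2: Bright steel U-shaped shim, 100 (x) x 36 (y) x 2.5 mm, 60 g: solid for 60 mm at its -x end, then a 14 mm slot, open at +x, between 11 mm legs; centre of mass 5 mm to -x of the origin. Origin: centre of the outline, underside; z up. Starts flat in a lane of the rack, slippery (friction 0.3), x within 0.1 rad of the rack's x, solid end to the front. May be absent.
- slotted_shim_3: Bright steel U-shaped shim, 100 (x) x 36 (y) x 2.5 mm, 60 g: solid for 60 mm at its -x end, then a 14 mm slot, open at +x, between 11 mm legs; centre of mass 5 mm to -x of the origin. Origin: centre of the outline, underside; z up. Starts flat in a lane of the rack, slippery (friction 0.3), x within 0.1 rad of the rack's x, solid end to the front. May be absent.
- strip_1: Bright steel plain strip, 150 (x) x 30 (y) x 2.5 mm, 60 g, two small punch marks. Origin: centre of its underside; z up. Starts flat in a lane of the rack, slippery (friction 0.3), x within 0.1 rad of the rack's x. May be absent.
- strip_2: Bright steel plain strip, 150 (x) x 30 (y) x 2.5 mm, 60 g, two small punch marks. Origin: centre of its underside; z up. Starts flat in a lane of the rack, slippery (friction 0.3), x within 0.1 rad of the rack's x. May be absent.
- long_tray: The long tray: open grey plastic tray, 200 mm (x) by 100 mm (y) outside, 32 mm tall with a rounded rim up to 35 mm, walls and floor 4 mm thick (inside 192 x 92 mm). Loose, 0.4 to 0.65 kg. Origin: centre of its underside. Its x lies within about 0.1 rad of world x at the start.
- short_tray: The short tray: open grey plastic tray, 150 mm (x) by 115 mm (y) outside, 32 mm tall with a rounded rim up to 35 mm, walls and floor 4 mm thick (inside 142 x 107 mm). Loose, 0.4 to 0.65 kg. Origin: centre of its underside. Its x lies within about 0.1 rad of world x at the start.
- weight: Bystander: brass knobbed 30 mm test mass, 46 mm tall, beside the rack on the left. Origin: centre of its underside.
- marker: Bystander: marker pen lying to the right of the rack, 124 mm. Origin: centre of its underside.

How it is judged:
By the outcome, as a careful person would: the job done as asked, in the order asked, and still so for the second after the job is handed in, with the robot touching nothing.
Of slotted_shim_1, strip_1, slotted_shim_2, strip_2, slotted_shim_3 only 4 to 5 are there at a start; the rules pass over those that are not, and their reading is None.
At some moment in a run one of long_tray, short_tray may be knocked a few centimetres aside while the robot is not near it.
It also fails if it takes over 210 s, if anything falls off the work surface, if the arm or the gripper's body presses on something with over 40 N, if the wrist force passes 120 N, or if a joint passes its speed limit or range.

## Working session

There is one attempt and no reset: what is moved stays moved. The work goes in short steps, Python scripts to look and compute and a tool call to move; the robot and the scene stay as the last step left them, time stands still between calls to the robot, and variables do not carry over. Pictures are saved under pics/ and viewed, and the job is handed in when it is done.

Besides the shell and the picture viewer there is one more tool, called after "Request:" as name(argument=value, ...), one argument or row to a line, values as JSON. apply_moves: Moves the arm, as the interface text tells. Its arguments: {"type":"object","properties":{"commands":{"type":"array"},"grip_force":{"type":"number"}},"required":["commands"]}

```bash
ls -la; mkdir -p pics; python3 - <<'E'
from plant import *
import cv2
print(get_state())
for n in ["scene","side","wrist"]:
    p,d=capture(n); cv2.imwrite(f"pics/{n}_0.png",p[:,:,::-1])
    c=get_calibration(n); print(n,c)
E
```

```text
total 12
drwxr-xr-x  3 agent agent 4096 Dec  6 05:57 .
drwxr-xr-x 23 root  root  4096 Dec  6 05:57 ..
drwxr-xr-x  2 agent agent 4096 Dec  6 05:57 pics
{'time_s': 0.0, 'joints': array([-5.71185902e+01,  2.05912795e+01,  6.35212795e-01, -2.08532236e-02,
       -7.01337934e+01, -1.65057326e+01]), 'qd': array([ 0.02853199,  0.05609033, -0.00170019, -0.03829744,  0.03326405,
       -0.01427004]), 'joint_torque': array([ 2.48864953e-04, -5.82727039e+01,  2.93069834e+01,  6.99713454e+00,
        7.24869737e-03, -1.43083153e-04]), 'tcp_pos': array([ 0.19012595, -0.647125  ,  0.19013309]), 'eef_rot': array([ 1.79908273e+02, -6.73727745e-03, -1.63631419e+02]), 'contact_force': array([-0.18050634, -0.24571575, -0.27934338]), 'moment': array([0.03167037, 0.03991321, 0.0276443 ]), 'gripper_width': 0.08759862981022651}
scene {'mtx': array([[539.61306833,   0.        , 276.17294846],
       [  0.        , 539.61306833, 209.19941126],
       [  0.        ,   0.        ,   1.        ]]), 'distortion': array([-0.06661725,  0.        ,  0.        ,  0.        ,  0.        ]), 'R': array([[-0.92434042, 
[... 395 characters left out ...]
      ,  0.        ,  0.        ]), 'R': array([[ 0.99415238, -0.10788663, -0.00463982],
       [-0.0530207 , -0.45024147, -0.89133126],
       [ 0.09407369,  0.8863651 , -0.45332885]]), 't': array([-0.52915292,  0.08859991,  0.96780145])}
wrist {'mtx': array([[306.51274099,   0.        , 279.95422103],
       [  0.        , 306.51274099, 208.25697591],
       [  0.        ,   0.        ,   1.        ]]), 'distortion': array([-0.06577074,  0.        ,  0.        ,  0.        ,  0.        ]), 'R': array([[-0.28115546,  0.95966115,  0.00144272],
       [ 0.93049941,  0.27224342,  0.24505993],
       [ 0.23478172,  0.07024238, -0.96950686]]), 't': array([ 0.67389723, -0.03128484,  0.3894487 ])}
```

View pics/scene_0.png

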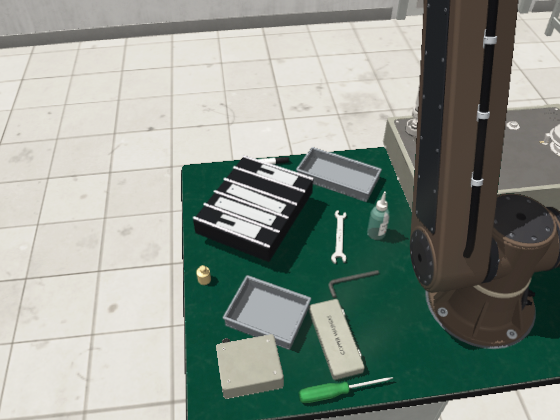

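View pics/side_0.png

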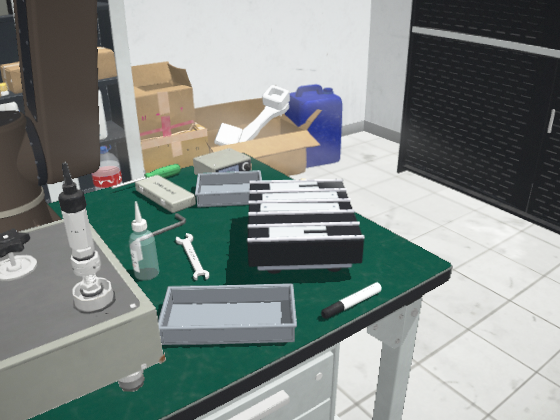

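View pics/wrist_0.png

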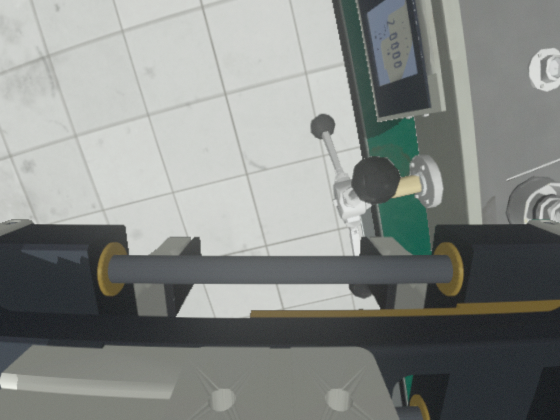

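The scene picture shows the rack at about (255,205), the long tray at (340,172), the short tray at (267,310) and the weight at (203,275). The marker lies beyond the rack at about (270,160). I can see pieces in at least four lanes. Next I'll localise everything.

```bash
cat > h.py <<'E'
from plant import *
import numpy as np, cv2
from scipy.spatial.transform import Rotation as Rn
def cloud(d,c):
    h,w=d.shape
    uu,vv=np.meshgrid(np.arange(w),np.arange(h))
    pts=np.stack([uu,vv],-1).reshape(-1,1,2).astype(np.float64)
    n=cv2.undistortPoints(pts,c["mtx"],c["distortion"]).reshape(h,w,2)
    P=np.concatenate([n*d[...,None],d[...,None]],-1)
    W=(P-c["t"])@c["R"]
    W[d<=0]=np.nan
    return W
def toworld(p,c): return (np.asarray(p)-c["t"])@c["R"]
def proj(X,c):
    r,_=cv2.Rodrigues(c["R"])
    return cv2.projectPoints(np.asarray(X,float).reshape(-1,1,3),r,np.asarray(c["t"],float),c["mtx"],c["distortion"])[0].reshape(-1,2)
def plane_at(u,v,z,c):
    n=cv2.undistortPoints(np.array([[[u,v]]],float),c["mtx"],c["distortion"]).reshape(2)
    dr=np.array([n[0],n[1],1.])@c["R"]; o=-np.asarray(c["t"])@c["R"]
    return o+dr*(z-o[2])/dr[2]
def rect(xy):
    (cx,cy),(a,b),ang=cv2.minAreaRect(np.asarray(xy,np.float32))
    return (round(float(cx),4),round(float(cy),4)),(round(float(a),4),round(float(b),4)),round(float(ang),2)
E
python3 - <<'E'
from h import *
for n in ["scene","side"]:
    c=get_calibration(n); p,d=capture(n); W=cloud(d,c); np.save(f"W_{n}.npy",W); np.save(f"I_{n}.npy",p)
    for o in ["shim_rack","long_tray","short_tray","slotted_shim_1","strip_1","weight","marker"]:
        for r in cut_out(o,n):
            m=r["mask"]; X=W[m]; X=X[~np.isnan(X[:,0])]
            if len(X)<5: continue
            if r["score"]<0.3: continue
            print(n,o,round(r["score"],2),m.sum(),"med",np.round(np.median(X,0),3),"zr",np.round(np.percentile(X[:,2],[5,95]),3),rect(X[:,:2]))
E
```

```text
scene shim_rack 0.74 5454 med [ 0.548 -0.     0.081] zr [0.043 0.087] ((0.5795, -0.0645), (0.3339, 0.2442), 86.69)
scene shim_rack 0.61 3841 med [0.43  0.214 0.007] zr [0.002 0.037] ((0.4285, 0.2235), (0.1315, 0.1641), 87.88)
scene shim_rack 0.51 715 med [0.565 0.022 0.083] zr [0.08  0.086] ((0.5673, 0.0194), (0.0429, 0.1531), 85.94)
scene shim_rack 0.42 334 med [ 0.537 -0.119  0.084] zr [0.08  0.086] ((0.5413, -0.1204), (0.0423, 0.0981), 83.08)
scene long_tray 0.95 2575 med [ 0.415 -0.264  0.01 ] zr [0.002 0.037] ((0.4204, -0.2217), (0.1696, 0.206), 87.24)
scene short_tray 0.59 3930 med [0.429 0.213 0.007] zr [0.002 0.037] ((0.4318, 0.2156), (0.1627, 0.1704), 89.17)
scene slotted_shim_1 0.87 465 med [0.554 0.072 0.083] zr [0.08  0.086] ((0.5602, 0.0711), (0.0423, 0.0992), 89.14)
scene slotted_shim_1 0.65 390 med [ 0.536 -0.12   0.083] zr [0.08  0.086] ((0.5414, -0.1219), (0.0454, 0.0988), 86.88)
scene strip_1 0.69 652 med [0.564 0.023 0.083] zr [0.08  0.086] ((0.567, 0.0211), (0.0368, 0.1525), 87.92)
scene strip_1 0.61 555 med [ 0.557 -0.025  0.084] zr [0.08  0.087] ((0.5595, -0.026
[... 435 characters left out ...]
 -0.2277), (0.1582, 0.2231), 85.88)
side short_tray 0.83 1845 med [0.416 0.246 0.017] zr [0.004 0.035] ((0.4135, 0.2059), (0.192, 0.172), 81.98)
side slotted_shim_1 0.65 314 med [0.562 0.074 0.083] zr [0.081 0.085] ((0.5628, 0.0698), (0.1001, 0.0407), 0.87)
side slotted_shim_1 0.58 531 med [ 0.541 -0.118  0.083] zr [0.081 0.084] ((0.5455, -0.1214), (0.0481, 0.0976), 85.09)
side strip_1 0.96 603 med [ 0.558 -0.027  0.083] zr [0.082 0.085] ((0.5617, -0.0262), (0.1489, 0.0482), 0.06)
side strip_1 0.9 545 med [0.572 0.02  0.083] zr [0.082 0.085] ((0.5689, 0.0188), (0.0501, 0.1486), 88.1)
side marker 0.71 722 med [ 0.617 -0.236  0.014] zr [0.002 0.018] ((0.6161, -0.2245), (0.1262, 0.0329), 29.14)
```

```bash
cat >> h.py <<'E'
def topview(p,c,z,x0=0.3,x1=0.75,y0=-0.33,y1=0.3,s=0.001):
    # image: rows: x decreasing downward; cols: y decreasing to the right
    xs=np.arange(x1,x0,-s); ys=np.arange(y1,y0,-s)
    X,Y=np.meshgrid(xs,ys,indexing='ij')
    G=np.stack([X,Y,np.full_like(X,z)],-1)
    uv=proj(G.reshape(-1,3),c).reshape(*X.shape,2).astype(np.float32)
    return cv2.remap(p,uv[...,0],uv[...,1],cv2.INTER_LINEAR)
E
python3 - <<'E'
from h import *
for n in ["scene","side"]:
    p=np.load(f"I_{n}.npy"); c=get_calibration(n)
    t=topview(p,c,0.083,0.4,0.7,-0.2,0.2,0.0005)
    cv2.imwrite(f"pics/top_{n}.png",t[:,:,::-1])
    W=np.load(f"W_{n}.npy")
    # trays: rim
E
```

```text
(no output)
```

View pics/top_scene.png

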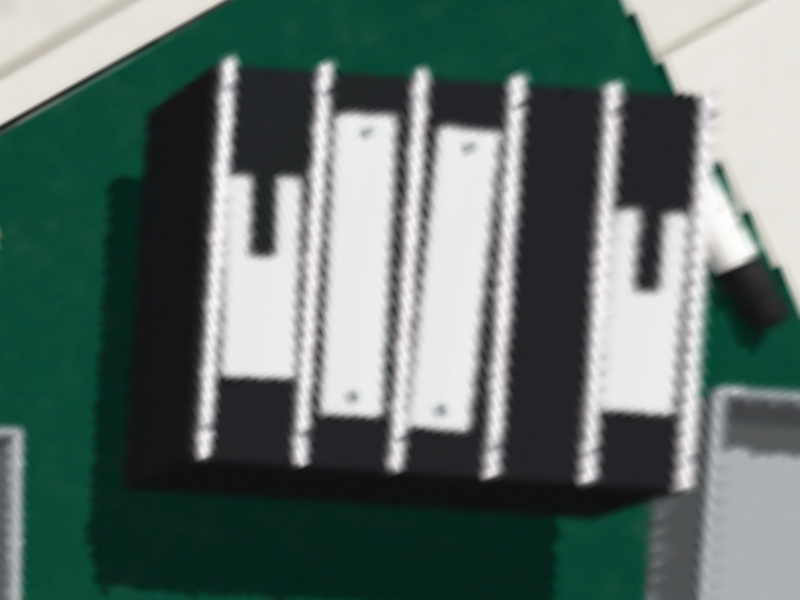

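View pics/top_side.png

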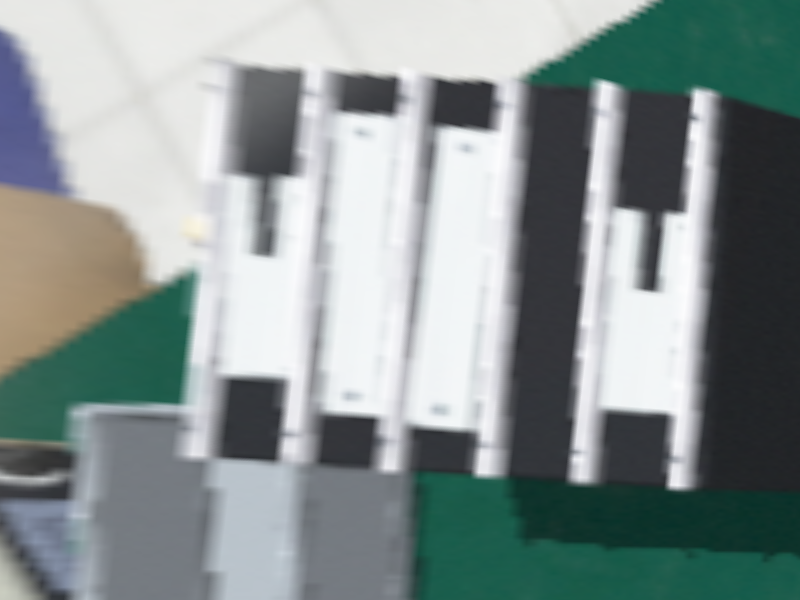

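Both top views show four pieces: a shim at y≈0.07, strips at y≈0.02 and y≈−0.027, an empty lane, and a shim at y≈−0.12. The rack is yawed about −3.7°. Next I'll fit the poses and check the clearance heights.

```bash
cat >> h.py <<'E'
def rack_img(p,c,rk,z=0.0825,s=0.0005,hx=0.14,hy=0.14):
    x0,y0,a=rk; xs=np.arange(hx,-hx-0.04,-s); ys=np.arange(hy,-hy,-s)
    X,Y=np.meshgrid(xs,ys,indexing='ij'); ca,sa=np.cos(a),np.sin(a)
    G=np.stack([x0+ca*X-sa*Y,y0+sa*X+ca*Y,np.full_like(X,z)],-1)
    uv=proj(G.reshape(-1,3),c).reshape(*X.shape,2).astype(np.float32)
    return cv2.remap(p,uv[...,0],uv[...,1],cv2.INTER_LINEAR)
E
python3 - <<'E'
from h import *
from scipy.optimize import minimize
for n in ["scene","side"]:
    p=np.load(f"I_{n}.npy"); c=get_calibration(n); g=p.min(2).astype(np.float32)
    # rib mask model at z=0.085
    def cost(q):
        x0,y0,a=q; ca,sa=np.cos(a),np.sin(a); tot=0
        X=np.arange(-0.12,0.121,0.002)
        for yc in (-.120,-.072,-.024,.024,.072,.120):
            for dy,w in ((-.0015,1),(0.,1),(0.0015,1)):
                G=np.stack([x0+ca*X-sa*(yc+dy),y0+sa*X+ca*(yc+dy),np.full_like(X,.085)],-1)
                uv=proj(G,c).astype(np.float32)
                v=cv2.remap(g,uv[None,:,0],uv[None,:,1],cv2.INTER_LINEAR)[0]
                wgt=np.where(np.abs(X)<0.1,1,-1.)
                tot+=np.sum(wgt*np.minimum(v,200))
            for dy in (-.006,.006):
                Xb=X[np.abs(X)>0.0]; G=np.stack([x0+ca*Xb-sa*(yc+dy),y0+sa*Xb+ca*(yc+dy),np.full_like(Xb,.0825)],-1)
                uv=proj(G,c).astype(np.float32)
                v=cv2.remap(g,uv[None,:,0],uv[None,:,1],cv2.INTER_LINEAR)[0]
                tot-=0.5*np.sum(np.minimum(v,200))
        return -tot
    best=None
    for a in np.radians([-5,-3.7,-2.5]):
        for dx in(-.006,0,.006):
            for dy in (-.006,0,.006):
                r=minimize(cost,[0.563+dx,-.028+dy,a],method='Nelder-Mead',options=dict(initial_simplex=np.array([[0.563+dx,-.028+dy,a],[0.568+dx,-.028+dy,a],[0.563+dx,-.024+dy,a],[0.563+dx,-.028+dy,a+.02]]),xatol=1e-4))
                if best is None or r.fun<best.fun: best=r
    print(n,np.round(best.x[:2],4),np.degrees(best.x[2]),best.fun)
    np.save(f"rk_{n}.npy",best.x)
    im=rack_img(p,c,best.x); cv2.imwrite(f"pics/rack_{n}.png",im[:,:,::-1])
# heights
W=np.concatenate([np.load(f"W_{n}.npy").reshape(-1,3) for n in ("scene","side")])
W=W[~np.isnan(W[:,0])]
for x in np.arange(0.1,0.8,0.1):
    print(round(x,1),[ (round(float(np.percentile(q,99.5)),2) if len(q)>5 else None) for y in np.arange(-0.7,0.5,0.1) for q in [W[(W[:,0]>=x)&(W[:,0]<x+.1)&(W[:,1]>=y)&(W[:,1]<y+.1)&(W[:,2]<0.5),2]]])
E
```

```text
scene [ 0.5637 -0.0272] -3.7544637193740886 -269303.1103515625
side [ 0.5633 -0.0303] -3.5472659879211714 -207255.7802734375
0.1 [None, None, 0.14, 0.18, 0.19, 0.47, 0.47, 0.5, 0.36, 0.02, 0.02, None]
0.2 [None, None, 0.14, 0.31, 0.14, 0.14, 0.5, 0.5, 0.03, 0.03, 0.03, 0.0]
0.3 [None, None, 0.14, 0.14, 0.04, 0.04, 0.01, 0.01, 0.04, 0.05, 0.05, 0.04]
0.4 [None, None, None, 0.04, 0.04, 0.09, 0.09, 0.09, 0.09, 0.05, 0.05, 0.05]
0.5 [None, None, None, 0.04, 0.04, 0.09, 0.09, 0.09, 0.09, 0.04, 0.01, 0.0]
0.6 [None, None, None, None, 0.02, 0.09, 0.09, 0.09, 0.05, 0.03, None, None]
0.7 [None, None, None, None, 0.0, 0.0, 0.01, 0.01, -0.0, -0.77, -0.77, -0.77]
```

View pics/rack_scene.png

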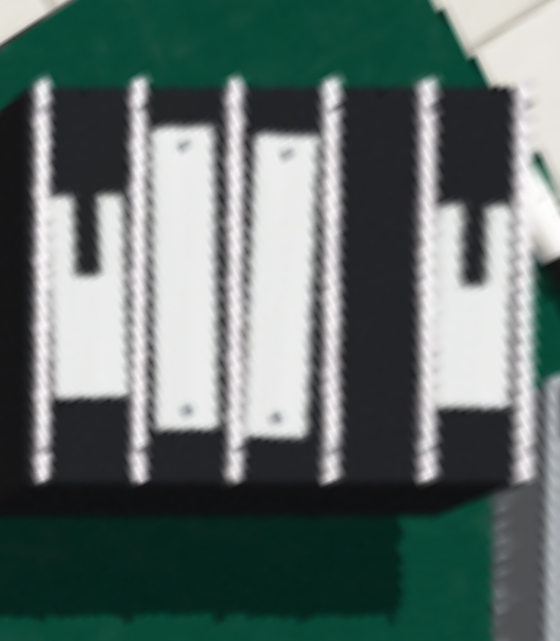

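View pics/rack_side.png

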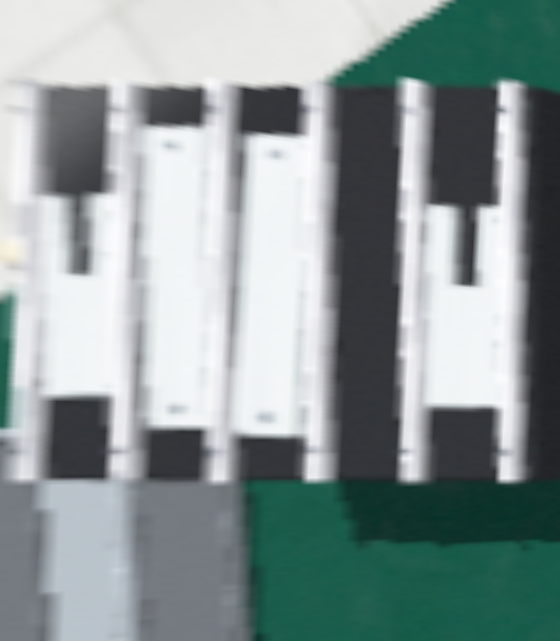

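```bash
cat >> h.py <<'E'
RK=np.array([0.5635,-0.0278,np.radians(-3.7)])
def r2w(x,y): 
    a=RK[2]; return np.array([RK[0]+np.cos(a)*x-np.sin(a)*y, RK[1]+np.sin(a)*x+np.cos(a)*y])
def w2r(x,y):
    a=RK[2]; d=np.array([x-RK[0],y-RK[1]]); return np.array([np.cos(a)*d[0]+np.sin(a)*d[1], -np.sin(a)*d[0]+np.cos(a)*d[1]])
def goto(x,y,z,yaw,frm=None):
    s=get_state()
    if frm is None: pos,rot=s["tcp_pos"],s["eef_rot"]
    else: pos,rot=frm
    R=Rn.from_euler('xyz',rot,degrees=True).as_matrix()
    d=R.T@(np.array([x,y,z])-pos)
    roll=-((yaw-rot[2]+180)%360-180)
    print("t",round(s["time_s"],2),"from",np.round(pos,4),np.round(rot,1),"slide",np.round(d,4),"roll",round(roll,1), "F",np.round(s["contact_force"],1),"w",round(s["gripper_width"],4))
E
python3 - <<'E'
from h import *
print(r2w(0.070,0.096))
x,y=r2w(0.070,0.096); goto(x,y,0.35,-93.7)
E
```

```text
[0.63954919 0.06348264]
t 0.95 from [ 0.1903 -0.6476  0.1911] [-180.     0.  -163.6] slide [-0.6315  0.5556 -0.1589] roll -69.9 F [-0.3 -0.4  0.2] w 0.0876
```

Request:
apply_moves(
  commands=[
    {"grip":1,"slide":[0,0,-0.06],"roll":0},
    {"grip":1,"slide":[0,0,-0.12],"roll":-5},
    {"grip":1,"slide":[0,0,-0.16],"roll":-15},
    {"grip":1,"slide":[0,0,-0.16],"roll":-25},
  ],
)

```text
time_s: 1.45
tcp_pos: [0.1906, -0.649, 0.3558]
eef_rot: [-179.6, -0.1, -138.3]
contact_force: [1.0, 0.6, -0.4]
gripper_width: 0.0532
```

```bash
python3 - <<'E'
from h import *
x,y=r2w(0.075,0.096); goto(x,y,0.35,-93.7)
E
```

```text
t 1.45 from [ 0.1906 -0.649   0.3558] [-1.796e+02 -1.000e-01 -1.383e+02] slide [-0.8127  0.2297  0.0024] roll -44.6 F [ 1.   0.6 -0.4] w 0.0532
```

Request:
apply_moves(
  commands=[
    {"grip":1,"slide":[-0.05,0.014,0],"roll":-9},
    {"grip":1,"slide":[-0.11,0.03,0],"roll":-18},
    {"grip":1,"slide":[-0.17,0.047,0],"roll":-27},
    {"grip":1,"slide":[-0.23,0.064,0],"roll":-36},
    {"grip":1,"slide":[-0.29,0.081,0],"roll":-44.6},
  ],
)

```text
time_s: 2.08
tcp_pos: [0.355, -0.3934, 0.3514]
eef_rot: [-180.0, -0.0, -93.7]
contact_force: [1.8, -0.0, 0.4]
gripper_width: 0.0038
```

```bash
python3 - <<'E'
from h import *
x,y=r2w(0.075,0.096); goto(x,y,0.35,-93.7)
E
```

```text
t 2.08 from [ 0.355  -0.3934  0.3514] [-180.    -0.   -93.7] slide [-0.4745 -0.259   0.0014] roll -0.0 F [ 1.8 -0.   0.4] w 0.0038
```

Request:
apply_moves(
  commands=[
    {"grip":1,"slide":[-0.05,-0.027,0],"roll":0},
    {"grip":1,"slide":[-0.105,-0.057,0],"roll":0},
    {"grip":1,"slide":[-0.16,-0.087,0],"roll":0},
    {"grip":1,"slide":[-0.215,-0.117,0],"roll":0},
    {"grip":1,"slide":[-0.27,-0.147,0.02],"roll":0},
  ],
)

```text
time_s: 2.7
tcp_pos: [0.5196, -0.1372, 0.3337]
eef_rot: [-179.8, 0.0, -94.0]
contact_force: [0.4, 0.7, -0.0]
gripper_width: 0.0005
```

Request:
apply_moves(
  commands=[
    {"grip":1,"slide":[-0.05,-0.027,0.03],"roll":0},
    {"grip":1,"slide":[-0.1,-0.054,0.06],"roll":0},
    {"grip":1,"slide":[-0.15,-0.081,0.09],"roll":0},
    {"grip":1,"slide":[-0.2,-0.112,0.12],"roll":0},
    {"grip":1,"slide":[-0.2,-0.112,0.15],"roll":0},
  ],
)

```text
time_s: 3.32
tcp_pos: [0.6454, 0.0555, 0.1806]
eef_rot: [-180.0, 0.0, -93.9]
contact_force: [-0.1, 0.2, -0.2]
gripper_width: 0.0008
```

```bash
python3 - <<'E'
from h import *
p,d=capture("wrist"); cv2.imwrite("pics/w1.png",p[:,:,::-1])
p,d=capture("scene"); cv2.imwrite("pics/s1.png",cv2.resize(p[80:300,150:430],None,fx=2.8,fy=2.7)[:,:,::-1])
x,y=r2w(0.075,0.096); goto(x,y,0.15,-93.7)
E
```

```text
t 3.42 from [0.6417 0.0534 0.1773] [ 1.796e+02 -1.000e-01 -9.400e+01] slide [-0.01   -0.0024  0.0273] roll -0.3 F [-0.3  0.4 -0.2] w 0.0005
```

View pics/w1.png

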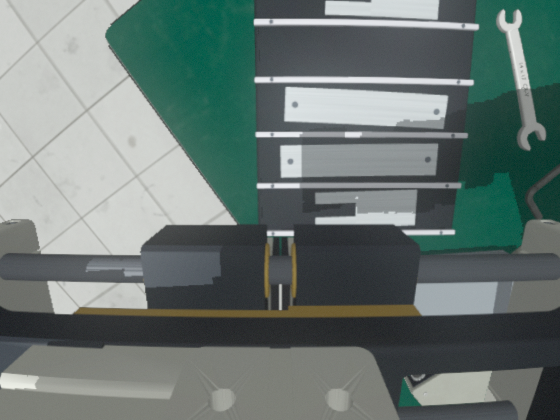

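View pics/s1.png

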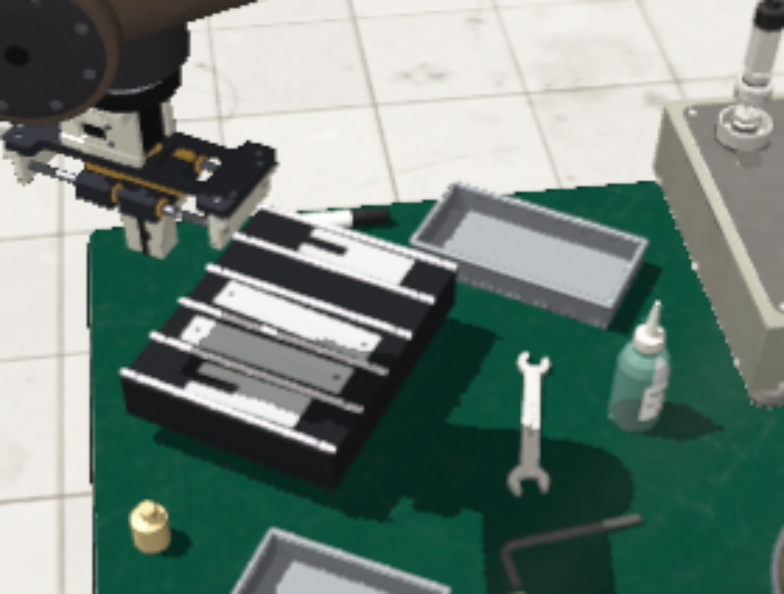

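Request:
apply_moves(
  commands=[
    {"grip":1,"slide":[-0.01,-0.003,0.03],"roll":0},
    {"grip":1,"slide":[-0.01,-0.003,0.06],"roll":0},
    {"grip":1,"slide":[-0.01,-0.003,0.075],"roll":0},
    {"grip":1,"slide":[-0.01,-0.003,0.075],"roll":0},
  ],
)

```text
time_s: 3.92
tcp_pos: [0.6473, 0.0617, 0.1075]
eef_rot: [180.0, -0.0, -94.0]
contact_force: [0.3, -0.7, 0.5]
gripper_width: 0.0003
```

```bash
python3 - <<'E'
from h import *
for n in ("scene","side"):
    p,d=capture(n); cv2.imwrite(f"pics/{n}2.png",cv2.resize(p[130:280,180:380],None,fx=4,fy=4,interpolation=cv2.INTER_CUBIC)[:,:,::-1])
x,y=r2w(0.075,0.096); goto(x,y,0.09,-93.7)
E
```

```text
t 4.03 from [0.6484 0.0621 0.1089] [-179.9    0.   -94. ] slide [-0.0008  0.0039  0.0189] roll -0.3 F [ 0.6 -0.1 -0.4] w 0.0004
```

View pics/scene2.png

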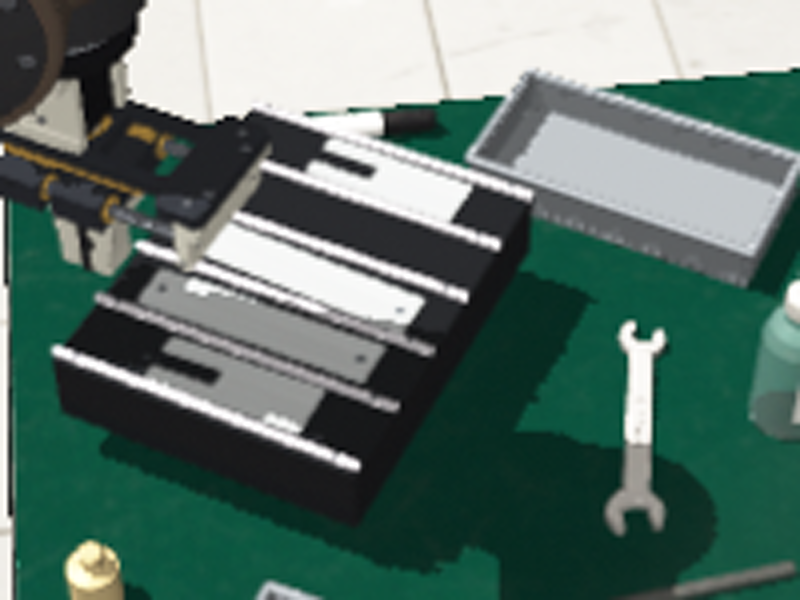

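View pics/side2.png

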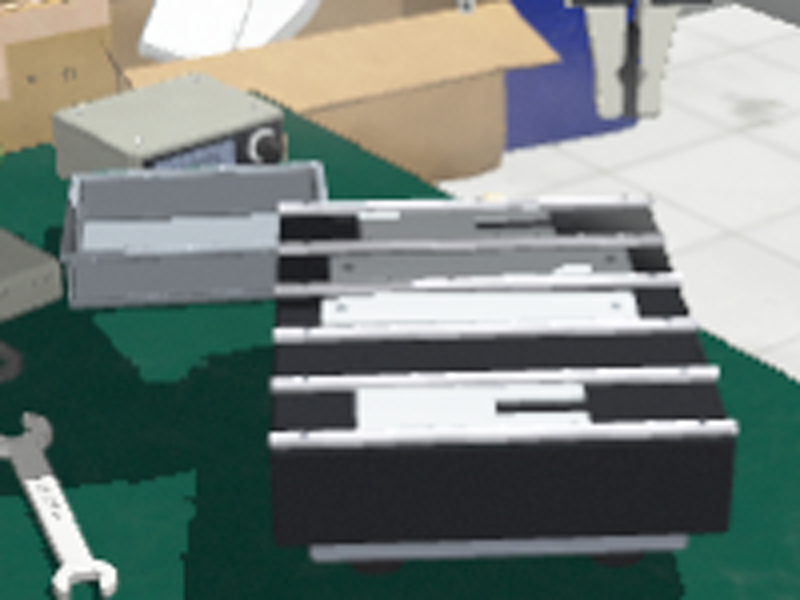

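```bash
python3 - <<'E'
from h import *
s=get_state(); print(s["tcp_pos"])
for n in ("scene","side"):
    c=get_calibration(n); o=dict(scene=(180,130),side=(180,130))[n]
    for X in (s["tcp_pos"], [*r2w(-0.1,0.12),0.085],[*r2w(0.1,-0.12),0.085],[*r2w(.1,.12),.085]):
        q=proj([X],c)[0]; print(n,np.round((q-o)*4,0))
E
```

```text
[0.6483782  0.06208978 0.10890404]
scene [100. 301.]
scene [357. 462.]
scene [248.  99.]
scene [ 51. 345.]
side [622. 175.]
side [278. 205.]
side [737. 423.]
side [653. 197.]
```

```bash
python3 - <<'E'
from h import *
a=[]
for n,o in (("scene",(180,170)),("side",(310,120))):
    c=get_calibration(n); p,d=capture(n); W=cloud(d,c)
    cr=cv2.resize(p[o[1]:o[1]+60,o[0]:o[0]+65],None,fx=6,fy=6,interpolation=cv2.INTER_NEAREST); a.append(cr)
    m=(np.abs(W[...,0]-.648)<.04)&(np.abs(W[...,1]-.062)<.03)&(W[...,2]>0.095)&(W[...,2]<.2)
    print(n,m.sum(), np.round(np.nanpercentile(W[m],[0,5,50,95],axis=0),3))
    ys,xs=np.where(m); print(xs.min(),xs.max(),ys.min(),ys.max())
cv2.imwrite("pics/tip.png",np.hstack(a)[:,:,::-1])
E
```

```text
scene 186 [[0.626 0.053 0.144]
 [0.629 0.058 0.151]
 [0.641 0.072 0.165]
 [0.662 0.076 0.184]]
192 212 181 198
side 467 [[0.626 0.047 0.145]
 [0.631 0.049 0.149]
 [0.648 0.052 0.176]
 [0.664 0.062 0.197]]
327 349 131 159
```

View pics/tip.png

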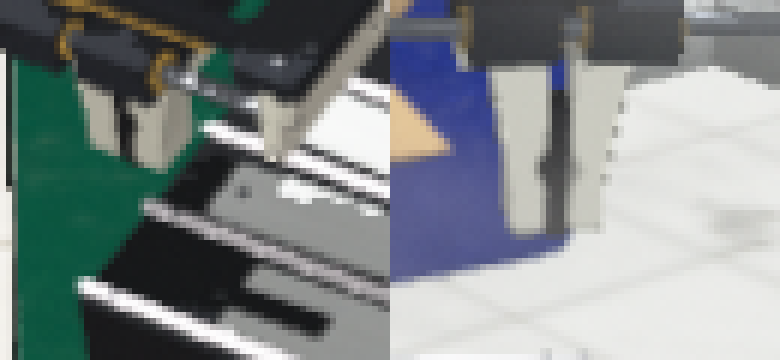

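Request:
apply_moves(
  commands=[
    {"grip":1,"slide":[-0.001,0.002,0.006],"roll":0},
    {"grip":1,"slide":[-0.001,0.003,0.012],"roll":0},
    {"grip":1,"slide":[-0.001,0.003,0.018],"roll":0},
    {"grip":1,"slide":[-0.001,0.003,0.02],"roll":0},
  ],
)

```text
time_s: 4.62
tcp_pos: [0.6442, 0.0634, 0.0864]
eef_rot: [179.9, -0.0, -94.0]
contact_force: [0.5, -0.2, -0.3]
gripper_width: 0.0003
```

```bash
python3 - <<'E'
from h import *
s=get_state(); print(s["tcp_pos"],s["contact_force"])
a=[]
for n,o in (("scene",(180,170)),("side",(310,120))):
    c=get_calibration(n); p,d=capture(n); W=cloud(d,c)
    cr=cv2.resize(p[o[1]:o[1]+60,o[0]:o[0]+65],None,fx=6,fy=6,interpolation=cv2.INTER_NEAREST); a.append(cr)
    m=(np.abs(W[...,0]-.648)<.04)&(np.abs(W[...,1]-.062)<.03)&(W[...,2]>0.091)&(W[...,2]<.2)
    print(n,m.sum(), np.round(np.nanpercentile(W[m],[0,2,5,50,95],axis=0),3))
    c=get_calibration("wrist")
print(-c["R"].T@c["t"])
cv2.imwrite("pics/tip2.png",np.hstack(a)[:,:,::-1])
E
```

```text
[0.64421432 0.06344898 0.08639695] [ 0.48007143 -0.19234791 -0.34580957]
scene 194 [[0.608 0.04  0.124]
 [0.609 0.053 0.127]
 [0.61  0.057 0.128]
 [0.635 0.073 0.144]
 [0.658 0.078 0.193]]
side 536 [[0.608 0.032 0.122]
 [0.612 0.048 0.125]
 [0.625 0.049 0.128]
 [0.645 0.053 0.158]
 [0.661 0.066 0.186]]
[ 0.63963179 -0.00139088  0.28065698]
```

View pics/tip2.png

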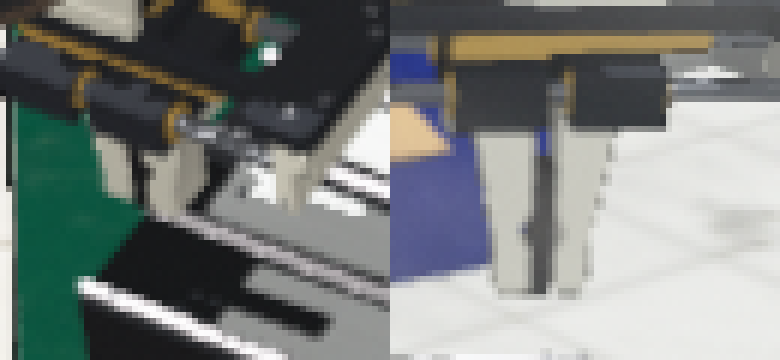

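```bash
python3 - <<'E'
from h import *
c=get_calibration("wrist"); p,d=capture("wrist"); W=cloud(d,c); cv2.imwrite("pics/w2.png",p[:,:,::-1])
print(get_state()["tcp_pos"])
P=W[:230].reshape(-1,3); P=P[~np.isnan(P[:,0])]
for lo,hi in((-.02,.02),(.03,.07),(.07,.1),(.1,.14)):
    print(lo,((P[:,2]>lo)&(P[:,2]<hi)).sum())
h,e=np.histogram(P[:,2],np.arange(-.02,.14,.004)); print([(round(float(b),3),int(a)) for a,b in zip(h,e)])
# fingers nearest in camera
D=d[200:,:]; 
h,e=np.histogram(d[d>0],np.arange(0.02,.35,.01)); print([(round(float(b),3),int(a)) for a,b in zip(h,e)])
E
```

```text
[0.64458538 0.06351537 0.08701458]
-0.02 30512
0.03 0
0.07 68019
0.1 0
[(-0.02, 0), (-0.016, 0), (-0.012, 0), (-0.008, 133), (-0.004, 14707), (0.0, 15672), (0.004, 0), (0.008, 0), (0.012, 0), (0.016, 0), (0.02, 0), (0.024, 0), (0.028, 0), (0.032, 0), (0.036, 0), (0.04, 0), (0.044, 0), (0.048, 0), (0.052, 0), (0.056, 0), (0.06, 0), (0.064, 0), (0.068, 0), (0.072, 2), (0.076, 12850), (0.08, 47337), (0.084, 7830), (0.088, 0), (0.092, 0), (0.096, 0), (0.1, 0), (0.104, 0), (0.108, 0), (0.112, 0), (0.116, 0), (0.12, 0), (0.124, 0), (0.128, 0), (0.132, 0)]
[(0.02, 0), (0.03, 0), (0.04, 0), (0.05, 22580), (0.06, 13190), (0.07, 21090), (0.08, 13993), (0.09, 5720), (0.1, 1069), (0.11, 158), (0.12, 439), (0.13, 0), (0.14, 137), (0.15, 164), (0.16, 79), (0.17, 13934), (0.18, 21927), (0.19, 19763), (0.2, 12879), (0.21, 2331), (0.22, 0), (0.23, 0), (0.24, 4888), (0.25, 8488), (0.26, 6851), (0.27, 5913), (0.28, 4307), (0.29, 1637), (0.3, 1276), (0.31, 1492), (0.32, 436), (0.33, 240)]
```

View pics/w2.png

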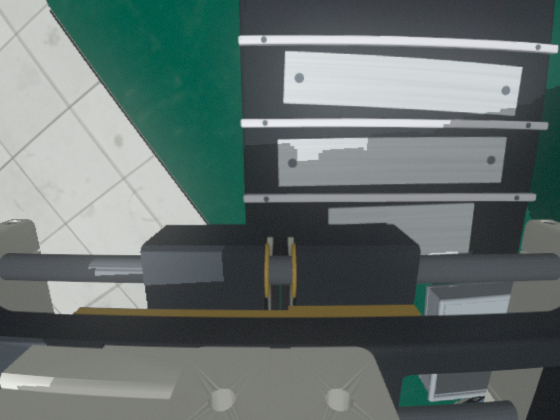

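Request:
apply_moves(
  commands=[
    {"grip":1,"slide":[0,0,0.002],"roll":0},
    {"grip":1,"slide":[0,0,0.004],"roll":0},
    {"grip":1,"slide":[0,0,0.006],"roll":0},
    {"grip":1,"slide":[0,0,0.008],"roll":0},
  ],
)

```text
time_s: 5.28
tcp_pos: [0.6446, 0.0635, 0.079]
eef_rot: [180.0, 0.0, -94.0]
contact_force: [-0.5, 0.2, 0.2]
gripper_width: 0.0006
```

Request:
apply_moves(
  commands=[
    {"grip":1,"slide":[0,0,0.0015],"roll":0},
    {"grip":1,"slide":[0,0,0.003],"roll":0},
  ],
)

```text
time_s: 5.52
tcp_pos: [0.6446, 0.0635, 0.0761]
eef_rot: [180.0, -0.0, -94.0]
contact_force: [0.1, 0.0, -0.5]
gripper_width: 0.0006
```

```bash
python3 - <<'E'
from h import *
s=get_state(); print(s["tcp_pos"],s["contact_force"])
a=[]
for n,o in (("scene",(180,170)),("side",(310,130))):
    c=get_calibration(n); p,d=capture(n)
    cr=cv2.resize(p[o[1]:o[1]+60,o[0]:o[0]+65],None,fx=6,fy=6,interpolation=cv2.INTER_NEAREST); a.append(cr)
cv2.imwrite("pics/tip3.png",np.hstack(a)[:,:,::-1])
E
```

```text
[0.64459429 0.06353907 0.07606659] [ 0.06931926  0.01480485 -0.5093884 ]
```

View pics/tip3.png

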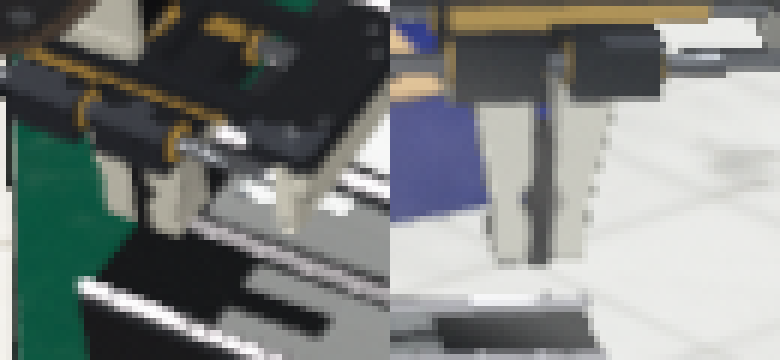

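Request:
apply_moves(
  commands=[
    {"grip":1,"slide":[0,0,0.008],"roll":0},
    {"grip":1,"slide":[0,0,0.016],"roll":0},
    {"grip":1,"slide":[0,0,0.02],"roll":0},
    {"grip":1,"slide":[0,0,0.023],"roll":0},
    {"grip":1,"slide":[0,0,0.025],"roll":0},
  ],
)

```text
time_s: 6.25
tcp_pos: [0.6446, 0.0635, 0.051]
eef_rot: [-180.0, -0.0, -94.0]
contact_force: [0.2, 0.2, -0.4]
gripper_width: 0.0006
```

```bash
python3 - <<'E'
from h import *
s=get_state(); print(s["tcp_pos"],s["contact_force"])
a=[]
for n,o in (("scene",(180,180)),("side",(310,140))):
    c=get_calibration(n); p,d=capture(n); W=cloud(d,c)
    cr=cv2.resize(p[o[1]:o[1]+60,o[0]:o[0]+65],None,fx=6,fy=6,interpolation=cv2.INTER_NEAREST); a.append(cr)
cv2.imwrite("pics/tip4.png",np.hstack(a)[:,:,::-1])
E
```

```text
[0.64463574 0.06353094 0.05102461] [ 0.16705675  0.15793942 -0.41327507]
```

View pics/tip4.png

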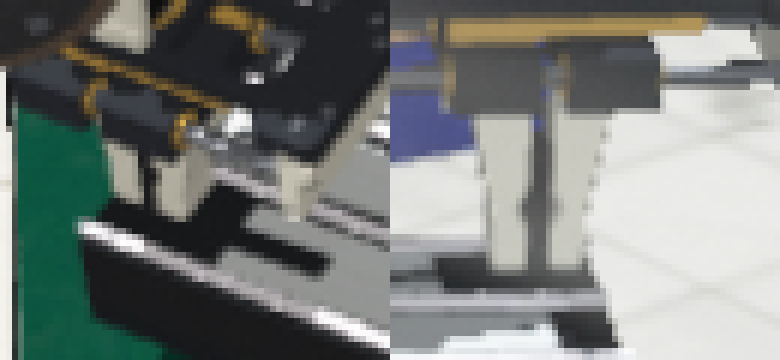

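Request:
apply_moves(
  commands=[
    {"grip":1,"slide":[0,0,0.001],"roll":0},
    {"grip":1,"slide":[0,0,0.002],"roll":0},
    {"grip":1,"slide":[0,0,0.003],"roll":0},
    {"grip":1,"slide":[0,0,0.004],"roll":0},
  ],
)

```text
time_s: 6.85
tcp_pos: [0.6446, 0.0635, 0.0472]
eef_rot: [-180.0, 0.0, -94.0]
contact_force: [-0.3, -0.1, -0.3]
gripper_width: 0.0002
```

Request:
apply_moves(
  commands=[
    {"grip":1,"slide":[0,0,0.001],"roll":0},
    {"grip":1,"slide":[0,0,0.002],"roll":0},
  ],
)

```text
time_s: 7.1
tcp_pos: [0.6446, 0.0635, 0.0451]
eef_rot: [-180.0, -0.0, -94.0]
contact_force: [-0.5, 0.2, 0.2]
gripper_width: 0.0007
```

Request:
apply_moves(
  commands=[
    {"grip":1,"slide":[0,0,0.001],"roll":0},
    {"grip":1,"slide":[0,0,0.001],"roll":0},
  ],
)

```text
time_s: 7.35
tcp_pos: [0.6446, 0.0635, 0.0449]
eef_rot: [-180.0, -0.0, -94.0]
contact_force: [-2.2, -0.8, 5.0]
gripper_width: 0.0005
```

Request:
apply_moves(
  commands=[
    {"grip":1,"slide":[0,0,0.001],"roll":0},
    {"grip":1,"slide":[0,0,0.001],"roll":0},
  ],
)

```text
time_s: 7.6
tcp_pos: [0.6446, 0.0635, 0.0448]
eef_rot: [-180.0, -0.0, -94.0]
contact_force: [-4.3, 0.6, 11.5]
gripper_width: 0.0005
```

```bash
python3 - <<'E'
from h import *
s=get_state(); print(s["tcp_pos"],s["contact_force"])
a=[]
for n,o in (("scene",(180,180)),("side",(310,140))):
    c=get_calibration(n); p,d=capture(n); W=cloud(d,c)
    cr=cv2.resize(p[o[1]:o[1]+60,o[0]:o[0]+65],None,fx=6,fy=6,interpolation=cv2.INTER_NEAREST); a.append(cr)
cv2.imwrite("pics/tip5.png",np.hstack(a)[:,:,::-1])
E
```

```text
[0.64464966 0.06353966 0.04484119] [-4.28212314  0.64495953 11.53678524]
```

View pics/tip5.png

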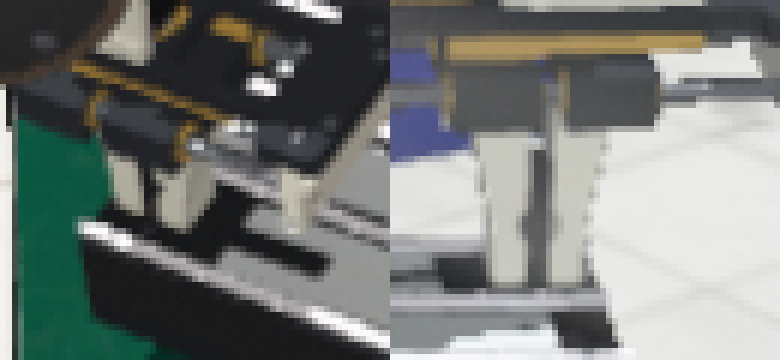

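Request:
apply_moves(
  commands=[
    {"grip":1,"slide":[0,0,-0.0025],"roll":0},
    {"grip":1,"slide":[0,0.01,-0.0025],"roll":0},
    {"grip":1,"slide":[0,0.02,-0.0025],"roll":0},
    {"grip":1,"slide":[0,0.03,-0.0025],"roll":0},
    {"grip":1,"slide":[0,0.04,-0.0025],"roll":0},
  ],
)

```text
time_s: 8.32
tcp_pos: [0.6038, 0.0664, 0.0457]
eef_rot: [180.0, -0.0, -94.0]
contact_force: [-0.4, 0.9, 0.0]
gripper_width: 0.0004
```

```bash
cat >> h.py <<'E'
def look(tag):
    s=get_state(); print("t",round(s["time_s"],2),np.round(s["tcp_pos"],4),np.round(s["eef_rot"],1),"rack",np.round(w2r(*s["tcp_pos"][:2]),4),"F",np.round(s["contact_force"],1),"w",round(s["gripper_width"],4))
    a=[]
    for n in ("scene","side"):
        c=get_calibration(n); p,d=capture(n)
        a.append(rack_img(p,c,RK,s=0.0008))
    im=np.hstack(a); cv2.imwrite(f"pics/{tag}.png",im[:,:,::-1]); print(im.shape)
E
python3 - <<'E'
from h import *
look("p1")
E
```

```text
t 8.32 [0.6038 0.0664 0.0457] [180.  -0. -94.] rack [0.0341 0.0966] F [-0.4  0.9  0. ] w 0.0004
(401, 700, 3)
```

View pics/p1.png

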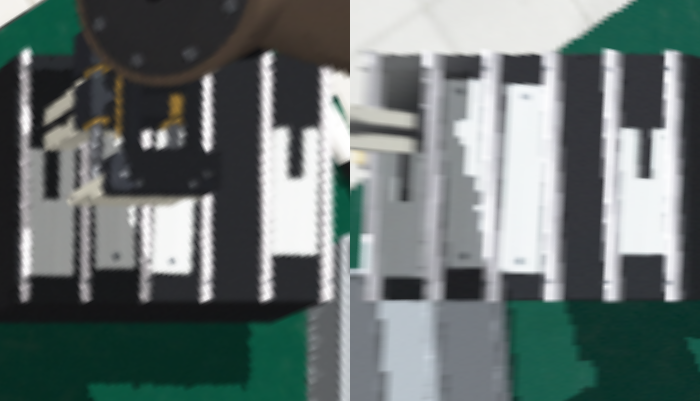

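Request:
apply_moves(
  commands=[
    {"grip":1,"slide":[0,0.011,0],"roll":0},
    {"grip":1,"slide":[0,0.022,0],"roll":0},
    {"grip":1,"slide":[0,0.033,0],"roll":0},
    {"grip":1,"slide":[0,0.044,0],"roll":0},
    {"grip":1,"slide":[0,0.05,0],"roll":0},
  ],
)

```text
time_s: 9.05
tcp_pos: [0.554, 0.0699, 0.0458]
eef_rot: [-180.0, 0.0, -94.0]
contact_force: [0.3, -0.7, 0.8]
gripper_width: 0.0006
```

```bash
python3 - <<'E'
from h import *
look("p2")
E
```

```text
t 9.05 [0.554  0.0699 0.0458] [-180.    0.  -94.] rack [-0.0158  0.0969] F [ 0.3 -0.7  0.8] w 0.0006
(401, 700, 3)
```

View pics/p2.png

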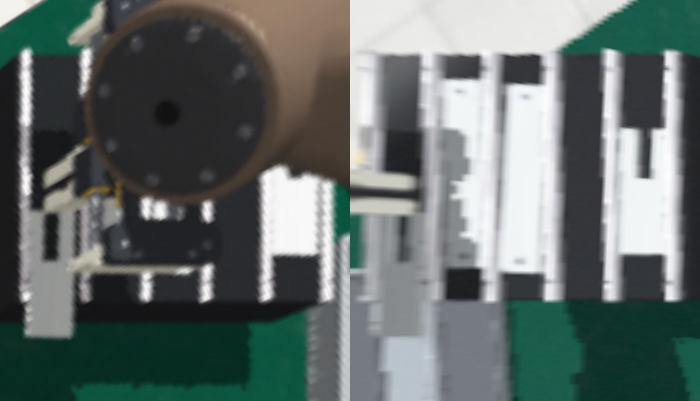

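Request:
apply_moves(
  commands=[
    {"grip":1,"slide":[0,0.005,0],"roll":0},
    {"grip":1,"slide":[0,0.005,0],"roll":0},
    {"grip":1,"slide":[0,-0.005,-0.02],"roll":0},
    {"grip":1,"slide":[0,0.02,-0.06],"roll":-8},
    {"grip":0.3,"slide":[0,0.05,-0.06],"roll":-18},
  ],
)

```text
time_s: 9.78
tcp_pos: [0.5067, 0.0741, 0.1081]
eef_rot: [-179.7, 0.0, -75.7]
contact_force: [-0.4, 0.4, 0.4]
gripper_width: 0.0062
```

Request:
apply_moves(
  commands=[
    {"grip":0.3,"slide":[0,0.02,0],"roll":-10},
    {"grip":0.3,"slide":[0,0.04,0],"roll":-20},
    {"grip":0.3,"slide":[0,0.05,0],"roll":-30},
    {"grip":0.3,"slide":[0,0.05,0],"roll":-40},
    {"grip":0.3,"slide":[0,0.05,0],"roll":-50},
  ],
)

```text
time_s: 10.4
tcp_pos: [0.4564, 0.0613, 0.1058]
eef_rot: [-180.0, -0.0, -25.7]
contact_force: [0.1, 0.5, 0.4]
gripper_width: 0.0552
```

Request:
apply_moves(
  commands=[
    {"grip":0.3,"slide":[0,0,0],"roll":-10},
    {"grip":0.3,"slide":[0,0,0],"roll":-20},
    {"grip":0.3,"slide":[0,0,0],"roll":-20},
  ],
)

```text
time_s: 10.78
tcp_pos: [0.4564, 0.0612, 0.1056]
eef_rot: [180.0, 0.0, -6.1]
contact_force: [-0.1, -0.1, 0.1]
gripper_width: 0.0613
```

```bash
python3 - <<'E'
from h import *
look("p3")
c=get_calibration("wrist"); p,d=capture("wrist"); cv2.imwrite("pics/w3.png",p[:,:,::-1])
x,y=r2w(-0.116,0.100); goto(x,y,0.0365,-4)
E
```

```text
t 10.78 [0.4564 0.0612 0.1056] [180.    0.   -6.1] rack [-0.1126  0.0819] F [-0.1 -0.1  0.1] w 0.0613
(401, 700, 3)
t 10.93 from [0.4564 0.0613 0.1056] [180.    0.   -6.2] slide [-0.0042 -0.0179  0.0691] roll -2.2 F [ 1.2 -0.   0.5] w 0.0611
```

View pics/p3.png

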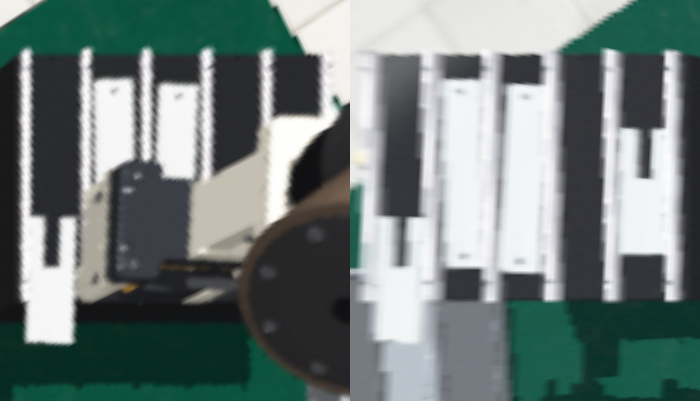

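View pics/w3.png

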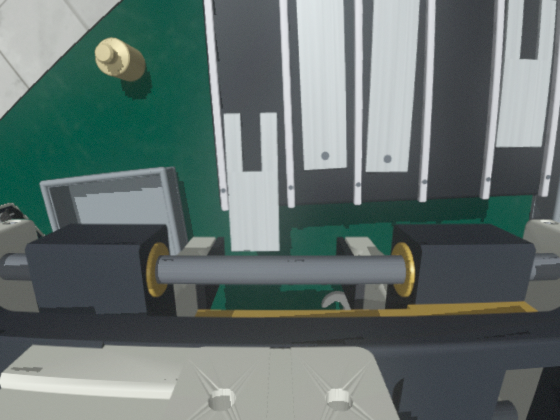

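Request:
apply_moves(
  commands=[
    {"grip":0.3,"slide":[-0.004,-0.018,0],"roll":-2.5},
    {"grip":0.3,"slide":[-0.004,-0.018,0.035],"roll":-2.5},
    {"grip":0.3,"slide":[-0.004,-0.018,0.069],"roll":-2.5},
    {"grip":0.3,"slide":[-0.004,-0.018,0.069],"roll":-2.5},
  ],
)

```text
time_s: 11.42
tcp_pos: [0.4525, 0.0785, 0.0349]
eef_rot: [179.8, 0.2, -3.7]
contact_force: [0.5, -0.3, 0.5]
gripper_width: 0.0611
```

```bash
python3 - <<'E'
from h import *
s=get_state(); print(s["tcp_pos"],s["eef_rot"],w2r(*s["tcp_pos"][:2]),s["contact_force"])
p,d=capture("side"); q=p[150:260,190:340]; cv2.imwrite("pics/side4.png",cv2.resize(q,None,fx=5,fy=5,interpolation=cv2.INTER_CUBIC)[:,:,::-1])
c=get_calibration("wrist"); p,d=capture("wrist"); cv2.imwrite("pics/w4.png",p[:,:,::-1])
E
```

```text
[0.45251184 0.07852286 0.03490669] [179.83087957   0.24213041  -3.65563438] [-0.11761807  0.09893892] [ 0.54217413 -0.25126989  0.50073607]
```

View pics/side4.png

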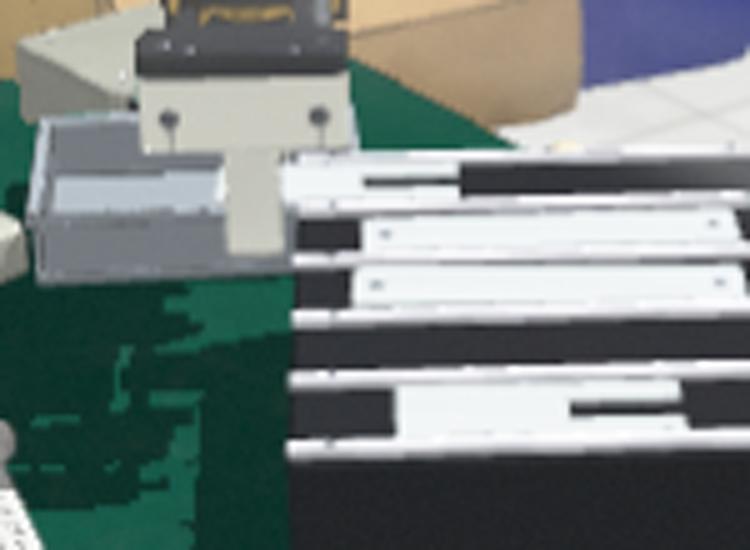

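View pics/w4.png

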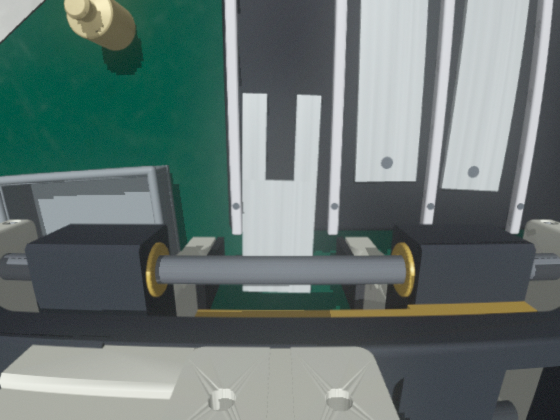

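Request:
apply_moves(
  commands=[
    {"grip":1,"slide":[0,0,0],"roll":0},
    {"grip":1,"slide":[0,0,0],"roll":0},
    {"grip":1,"slide":[0,0,0],"roll":0},
    {"grip":1,"slide":[0,0,0],"roll":0},
  ],
  grip_force=35,
)

```text
time_s: 12.02
tcp_pos: [0.4546, 0.0797, 0.0371]
eef_rot: [-180.0, -0.0, -3.5]
contact_force: [-0.2, 0.5, 2.3]
gripper_width: 0.0347
```

Request:
apply_moves(
  commands=[
    {"grip":1,"slide":[0,0,-0.004],"roll":0},
    {"grip":1,"slide":[0,0,-0.01],"roll":0},
    {"grip":1,"slide":[0,0,-0.02],"roll":0},
    {"grip":1,"slide":[0,0,-0.02],"roll":0},
  ],
)

```text
time_s: 12.52
tcp_pos: [0.455, 0.08, 0.0577]
eef_rot: [-179.9, -0.1, -3.5]
contact_force: [-0.1, 0.3, -0.6]
gripper_width: 0.0345
```

```bash
python3 - <<'E'
from h import *
s=get_state(); print(s["tcp_pos"],s["eef_rot"],s["contact_force"],s["gripper_width"])
p,d=capture("side"); q=p[140:250,190:340]; cv2.imwrite("pics/side5.png",cv2.resize(q,None,fx=5,fy=5,interpolation=cv2.INTER_CUBIC)[:,:,::-1])
c=get_calibration("wrist"); p,d=capture("wrist"); cv2.imwrite("pics/w5.png",p[:,:,::-1])
E
```

```text
[0.45501187 0.08001428 0.05770267] [-1.79936703e+02 -9.45326609e-02 -3.51701881e+00] [-0.05883217  0.33142227 -0.56851706] 0.0344519983631929
```

View pics/side5.png

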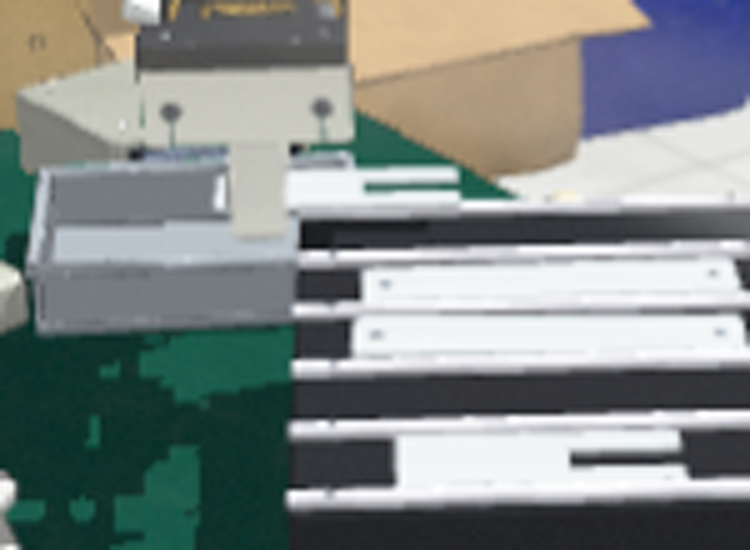

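View pics/w5.png

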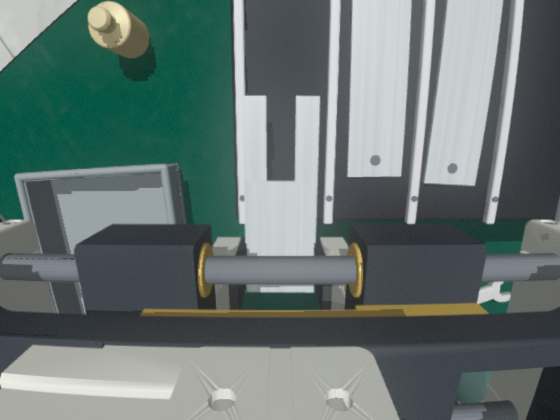

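```bash
cat >> h.py <<'E'
from scipy.optimize import minimize
def tray(name,cams=("scene","side"),verbose=True):
    L,Wd={"long_tray":(.2,.1),"short_tray":(.15,.115)}[name]
    out={}
    for n in cams:
        p,d=capture(n); c=get_calibration(n); W=cloud(d,c)
        rs=[r for r in cut_out(name,n) if r["score"]>.3]
        for r in rs:
            m=r["mask"]; m=cv2.dilate(m.astype(np.uint8),np.ones((5,5)))>0
            X=W[m]; X=X[~np.isnan(X[:,0])]
            rim=X[(X[:,2]>.031)&(X[:,2]<.039)][:,:2]
            if len(rim)<40: continue
            # fit: rim points lie within 4mm band of the outer rectangle
            def sd(q):
                ca,sa=np.cos(q[2]),np.sin(q[2]); D=rim-q[:2]
                u=np.abs(D@[ca,sa])-(L/2-.002); v=np.abs(D@[-sa,ca])-(Wd/2-.002)
                return np.where((u>0)&(v>0),np.hypot(u,v),np.abs(np.maximum(u,v)))
            cost=lambda q: np.minimum(sd(q),.008).mean()
            best=None
            m0=rim.mean(0); b0=(rim.max(0)+rim.min(0))/2
            for c0 in (m0,b0):
                for a in np.radians([-6,-3,0,3,6]):
                    for dy in (-.03,0,.03):
                        r_=minimize(cost,[*(c0+[0,dy]),a],method='Nelder-Mead',options=dict(initial_simplex=[[*(c0+[0,dy]),a],[*(c0+[.01,dy]),a],[*(c0+[0,dy+.01]),a],[*(c0+[0,dy]),a+.04]]))
                        if best is None or r_.fun<best.fun: best=r_
            print(name,n,"sc",round(r["score"],2),"rim",len(rim),"pos",np.round(best.x[:2],4),"yaw",round(np.degrees(best.x[2]),1),"res",round(best.fun*1000,2))
            out.setdefault(n,best.x)
            break
    return out
E
python3 - <<'E'
from h import *
for t in ("short_tray","long_tray"):
    o=tray(t)
    for n in o:
        p,d=capture(n); c=get_calibration(n)
        q=o[n]; L,Wd={"long_tray":(.2,.1),"short_tray":(.15,.115)}[t]
        ca,sa=np.cos(q[2]),np.sin(q[2])
        pts=[[q[0]+ca*a*L/2-sa*b*Wd/2,q[1]+sa*a*L/2+ca*b*Wd/2,.035] for a,b in((-1,-1),(1,-1),(1,1),(-1,1))]
        uv=proj(pts,c); im=p.copy(); cv2.polylines(im,[np.round(uv).astype(np.int32)],True,(255,0,0),1)
        x0,y0=uv.min(0).astype(int)-25; x1,y1=uv.max(0).astype(int)+25
        cv2.imwrite(f"pics/{t}_{n}.png",cv2.resize(im[max(y0,0):y1,max(x0,0):x1],(390,280))[:,:,::-1])
a=[[cv2.imread(f"pics/{t}_{n}.png") for n in("scene","side")] for t in ("short_tray","long_tray")]
cv2.imwrite("pics/trays0.png",np.vstack([np.hstack(r) for r in a]))
E
```

```text
short_tray scene sc 0.59 rim 673 pos [0.4248 0.2198] yaw -0.5 res 2.03
short_tray side sc 0.91 rim 331 pos [0.4254 0.2165] yaw -0.7 res 2.67
long_tray side sc 0.6 rim 1226 pos [ 0.4196 -0.2527] yaw -4.0 res 2.04[ WARN:0@24.382] global loadsave.cpp:275 findDecoder imread_('pics/long_tray_scene.png'): can't open/read file: check file path/integrity
Traceback (most recent call last):
ValueError: all the input arrays must have same number of dimensions, but the array at index 0 has 1 dimension(s) and the array at index 1 has 3 dimension(s)
```

```bash
python3 - <<'E'
import cv2,numpy as np
a=[cv2.imread(f"pics/{f}.png") for f in("short_tray_scene","short_tray_side")]
cv2.imwrite("pics/trays0.png",np.hstack(a))
E
```

```text
(no output)
```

View pics/trays0.png

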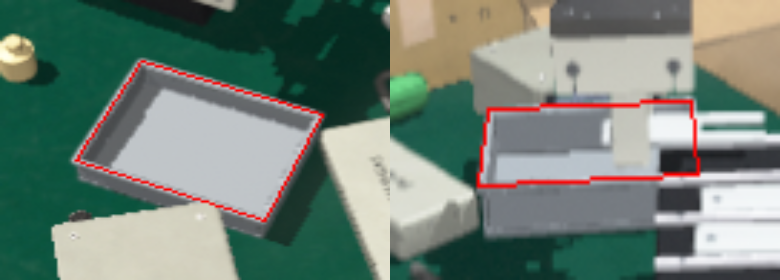

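```bash
python3 - <<'E'
from h import *
goto(0.393,0.218,0.06,-0.5)
E
```

```text
t 13.18 from [0.4543 0.0796 0.0566] [180.    0.   -3.5] slide [-0.0696 -0.1344 -0.0034] roll -3.0 F [ 0.  -0.3 -0.6] w 0.0342
```

Request:
apply_moves(
  commands=[
    {"grip":1,"slide":[0,0,-0.025],"roll":0},
    {"grip":1,"slide":[-0.02,-0.03,-0.035],"roll":-1},
    {"grip":1,"slide":[-0.04,-0.07,-0.035],"roll":-2},
    {"grip":1,"slide":[-0.06,-0.11,-0.035],"roll":-3},
    {"grip":1,"slide":[-0.0695,-0.1345,-0.035],"roll":-3},
  ],
)

```text
time_s: 13.8
tcp_pos: [0.3925, 0.2197, 0.0919]
eef_rot: [-180.0, -0.0, -0.4]
contact_force: [0.4, 0.1, -0.7]
gripper_width: 0.0345
```

```bash
python3 - <<'E'
from h import *
tray("short_tray")
p,d=capture("scene"); cv2.imwrite("pics/s6.png",cv2.resize(p[200:400,170:400],None,fx=3.4,fy=3,interpolation=cv2.INTER_CUBIC)[:,:,::-1])
p,d=capture("wrist"); cv2.imwrite("pics/w6.png",p[:,:,::-1])
goto(0.393,0.218,-0.022,-0.5)
E
```

```text
short_tray scene sc 0.82 rim 492 pos [0.4249 0.221 ] yaw -0.4 res 1.96
short_tray side sc 0.79 rim 397 pos [0.4259 0.2172] yaw -0.3 res 2.93
t 14.1 from [0.3931 0.2176 0.0915] [180.    0.   -0.5] slide [-1.000e-04 -5.000e-04  1.135e-01] roll -0.0 F [-0.1  0.2 -0.3] w 0.0346
```

View pics/s6.png

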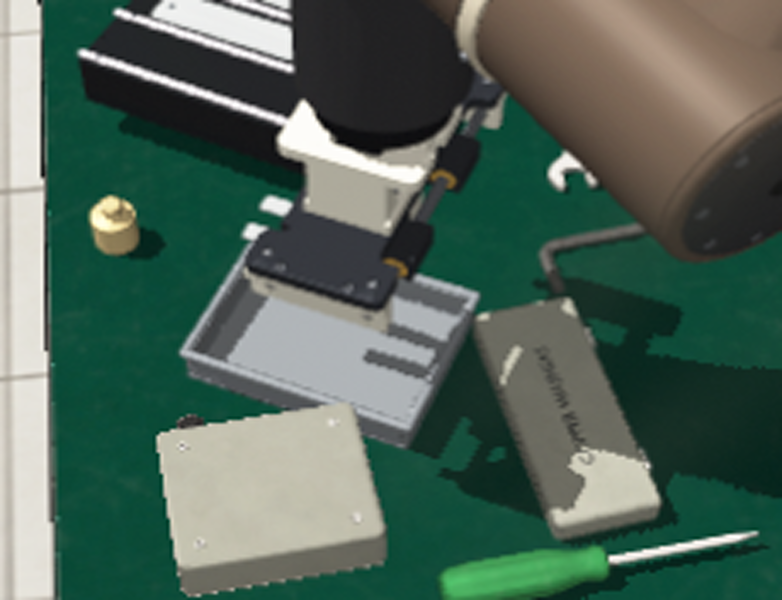

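View pics/w6.png

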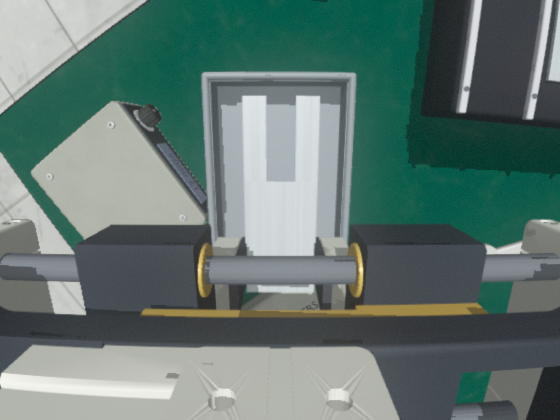

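Request:
apply_moves(
  commands=[
    {"grip":1,"slide":[0,-0.001,0.04],"roll":0},
    {"grip":1,"slide":[0,-0.001,0.08],"roll":0},
    {"grip":1,"slide":[0,-0.001,0.105],"roll":0},
    {"grip":1,"slide":[0,-0.001,0.1185],"roll":0},
    {"grip":1,"slide":[0,-0.001,0.1185],"roll":0},
  ],
)

```text
time_s: 14.72
tcp_pos: [0.3929, 0.2176, -0.0277]
eef_rot: [179.9, 0.1, -0.6]
contact_force: [-0.5, -0.1, -0.1]
gripper_width: 0.0348
```

Request:
apply_moves(
  commands=[
    {"grip":0.47,"slide":[0,0,0],"roll":0},
    {"grip":0.47,"slide":[0,0,0],"roll":0},
    {"grip":0.47,"slide":[0,0,0],"roll":0},
  ],
)

```text
time_s: 15.1
tcp_pos: [0.3936, 0.2195, -0.0262]
eef_rot: [-179.9, -0.0, -0.5]
contact_force: [0.2, 0.6, -0.1]
gripper_width: 0.0464
```

Request:
apply_moves(
  commands=[
    {"grip":0.47,"slide":[0,0,-0.03],"roll":0},
    {"grip":0.47,"slide":[0,0,-0.09],"roll":0},
    {"grip":0.47,"slide":[0,0,-0.15],"roll":0},
    {"grip":0.47,"slide":[0,0,-0.15],"roll":0},
  ],
)

```text
time_s: 15.6
tcp_pos: [0.3956, 0.2218, 0.1284]
eef_rot: [-179.5, -0.4, -0.5]
contact_force: [-0.3, 0.5, -0.1]
gripper_width: 0.0461
```

```bash
python3 - <<'E'
from h import *
p,d=capture("scene"); cv2.imwrite("pics/s7.png",cv2.resize(p[200:400,170:400],None,fx=3.4,fy=3,interpolation=cv2.INTER_CUBIC)[:,:,::-1])
p,d=capture("wrist"); cv2.imwrite("pics/w7.png",p[:,:,::-1])
tray("short_tray")
# next: strip A lane2 behind
x,y=r2w(0.094,0.048); goto(x,y,0.12,-93.7)
E
```

```text
short_tray scene sc 0.85 rim 517 pos [0.4247 0.2205] yaw -0.3 res 2.03
short_tray side sc 0.78 rim 381 pos [0.4262 0.2169] yaw 0.0 res 2.84
t 15.9 from [0.3926 0.2185 0.1221] [ 1.799e+02  1.000e-01 -5.000e-01] slide [0.2696 0.2019 0.0021] roll 93.2 F [-0.5  0.8 -0.1] w 0.0466
```

View pics/s7.png

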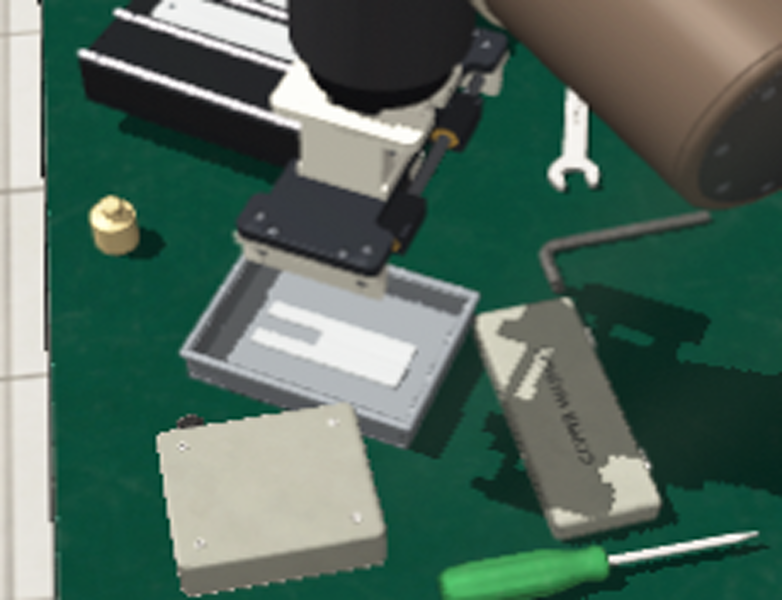

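View pics/w7.png

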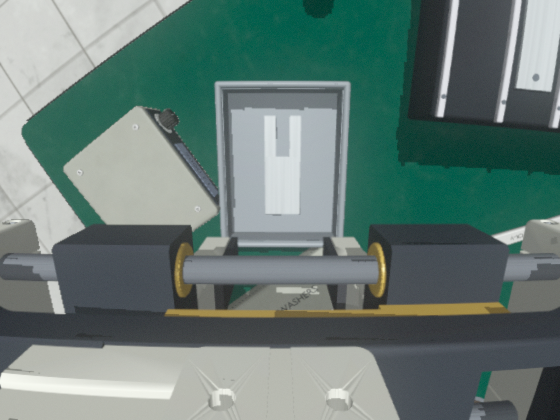

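Request:
apply_moves(
  commands=[
    {"grip":1,"slide":[0.05,0.037,0],"roll":10},
    {"grip":1,"slide":[0.1,0.074,0],"roll":20},
    {"grip":1,"slide":[0.15,0.111,0],"roll":30},
    {"grip":1,"slide":[0.2,0.148,0],"roll":40},
    {"grip":1,"slide":[0.25,0.185,0],"roll":50},
  ],
)

```text
time_s: 16.52
tcp_pos: [0.6425, 0.0302, 0.1214]
eef_rot: [179.9, 0.0, -50.9]
contact_force: [0.8, 1.0, 0.9]
gripper_width: 0.003
```

```bash
python3 - <<'E'
from h import *
x,y=r2w(0.097,0.048); goto(x,y,0.12,-93.7)
E
```

```text
t 16.52 from [0.6425 0.0302 0.1214] [179.9   0.  -50.9] slide [ 0.0258 -0.0059  0.0014] roll 42.8 F [0.8 1.  0.9] w 0.003
```

Request:
apply_moves(
  commands=[
    {"grip":1,"slide":[0.026,-0.006,0],"roll":10},
    {"grip":1,"slide":[0.026,-0.006,0],"roll":20},
    {"grip":1,"slide":[0.026,-0.006,0],"roll":30},
    {"grip":1,"slide":[0.026,-0.006,0],"roll":40},
    {"grip":1,"slide":[0.026,-0.006,0.03],"roll":43},
  ],
)

```text
time_s: 17.15
tcp_pos: [0.664, 0.0157, 0.0935]
eef_rot: [-179.9, 0.0, -93.7]
contact_force: [1.3, 0.7, -0.2]
gripper_width: 0.0005
```

```bash
python3 - <<'E'
from h import *
x,y=r2w(0.097,0.048); goto(x,y,0.0457,-93.7)
look("p4")
p,d=capture("wrist"); cv2.imwrite("pics/w8.png",p[:,:,::-1])
E
```

```text
t 17.15 from [0.664  0.0157 0.0935] [-179.9    0.   -93.7] slide [0.0019 0.0006 0.0478] roll -0.0 F [ 1.3  0.7 -0.2] w 0.0005
t 17.15 [0.664  0.0157 0.0935] [-179.9    0.   -93.7] rack [0.0975 0.0499] F [ 1.3  0.7 -0.2] w 0.0005
(401, 700, 3)
```

View pics/p4.png

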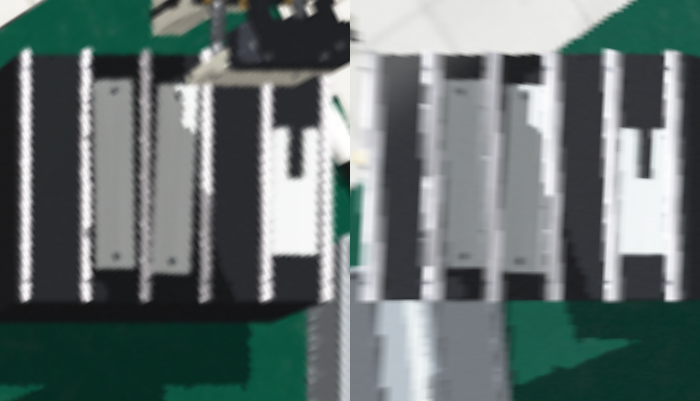

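View pics/w8.png

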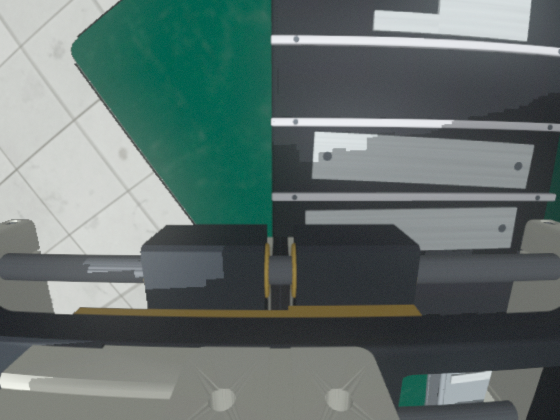

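Request:
apply_moves(
  commands=[
    {"grip":1,"slide":[0.0015,0,0.02],"roll":0},
    {"grip":1,"slide":[0.0015,0,0.038],"roll":0},
    {"grip":1,"slide":[0.0015,0,0.044],"roll":0},
    {"grip":1,"slide":[0.0015,0,0.044],"roll":0},
    {"grip":1,"slide":[0.0015,0,0.044],"roll":0},
  ],
)

```text
time_s: 17.92
tcp_pos: [0.6631, 0.0142, 0.0499]
eef_rot: [-179.9, 0.0, -93.5]
contact_force: [0.3, 0.1, -0.1]
gripper_width: 0.0002
```

```bash
python3 - <<'E'
from h import *
x,y=r2w(0.097,0.048); goto(x,y,0.0457,-93.7)
s=get_state(); print(w2r(*s["tcp_pos"][:2]))
E
```

```text
t 17.93 from [0.6631 0.0142 0.0499] [-179.9    0.   -93.5] slide [ 0.0003 -0.0003  0.0042] roll 0.2 F [ 0.3  0.1 -0.1] w 0.0002
[0.09668601 0.04832227]
```

Request:
apply_moves(
  commands=[
    {"grip":1,"slide":[0,0,0.0042],"roll":0},
    {"grip":1,"slide":[0,0,0.0042],"roll":0},
    {"grip":1,"slide":[0,0.01,0.0042],"roll":0},
    {"grip":1,"slide":[0,0.021,0.0042],"roll":0},
    {"grip":1,"slide":[0,0.032,0.0042],"roll":0},
  ],
)

```text
time_s: 18.55
tcp_pos: [0.6296, 0.0161, 0.0451]
eef_rot: [180.0, 0.0, -93.5]
contact_force: [1.5, -0.4, 0.2]
gripper_width: 0.0006
```

Request:
apply_moves(
  commands=[
    {"grip":1,"slide":[0,0.011,0],"roll":0},
    {"grip":1,"slide":[0,0.022,0],"roll":0},
    {"grip":1,"slide":[0,0.033,0],"roll":0},
    {"grip":1,"slide":[0,0.044,0],"roll":0},
    {"grip":1,"slide":[0,0.044,0],"roll":0},
  ],
)

```text
time_s: 19.18
tcp_pos: [0.5859, 0.0188, 0.0451]
eef_rot: [180.0, 0.0, -93.5]
contact_force: [0.5, -0.8, -0.7]
gripper_width: 0.0004
```

```bash
python3 - <<'E'
from h import *
look("p5")
E
```

```text
t 19.18 [0.5859 0.0188 0.0451] [180.    0.  -93.5] rack [0.0193 0.048 ] F [ 0.5 -0.8 -0.7] w 0.0004
(401, 700, 3)
```

View pics/p5.png

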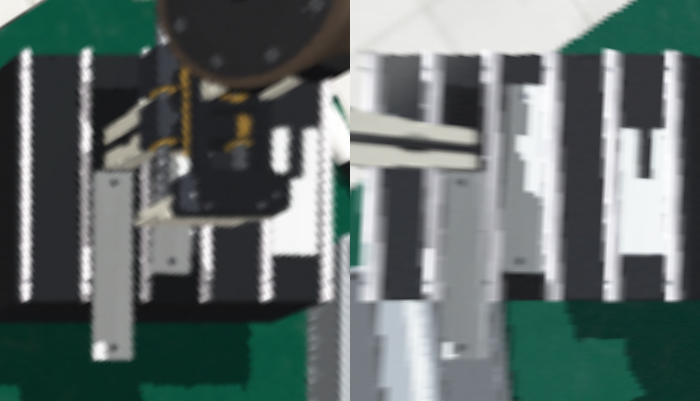

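Request:
apply_moves(
  commands=[
    {"grip":1,"slide":[0,0.006,0],"roll":0},
    {"grip":1,"slide":[0,0.006,0],"roll":0},
    {"grip":1,"slide":[0,-0.005,-0.02],"roll":0},
    {"grip":1,"slide":[0,0.02,-0.06],"roll":-8},
    {"grip":0.35,"slide":[0,0.06,-0.06],"roll":-18},
  ],
)

```text
time_s: 19.9
tcp_pos: [0.5289, 0.023, 0.1074]
eef_rot: [-179.7, -0.0, -75.2]
contact_force: [-0.1, -0.3, -0.1]
gripper_width: 0.0062
```

```bash
python3 - <<'E'
from h import *
x,y=r2w(-0.120,0.050); goto(x,y,0.105,-3.7)
E
```

```text
t 19.9 from [0.5289 0.023  0.1074] [-179.7   -0.   -75.2] slide [-0.0275  0.0775  0.002 ] roll -71.5 F [-0.1 -0.3 -0.1] w 0.0062
```

Request:
apply_moves(
  commands=[
    {"grip":0.35,"slide":[-0.01,0.03,0],"roll":-10},
    {"grip":0.35,"slide":[-0.02,0.055,0],"roll":-20},
    {"grip":0.35,"slide":[-0.0275,0.075,0],"roll":-30},
    {"grip":0.35,"slide":[-0.0275,0.075,0],"roll":-40},
    {"grip":0.35,"slide":[-0.0275,0.075,0],"roll":-50},
  ],
)

```text
time_s: 20.52
tcp_pos: [0.4472, 0.0304, 0.1052]
eef_rot: [-180.0, -0.0, -25.2]
contact_force: [-0.1, -0.2, 0.0]
gripper_width: 0.0539
```

Request:
apply_moves(
  commands=[
    {"grip":0.35,"slide":[0,0,0],"roll":-10},
    {"grip":0.35,"slide":[0,0,0],"roll":-20},
    {"grip":0.35,"slide":[0,0,0],"roll":-21.5},
    {"grip":0.35,"slide":[0,0,0],"roll":-21.5},
  ],
)

```text
time_s: 21.02
tcp_pos: [0.4473, 0.0303, 0.105]
eef_rot: [-180.0, 0.0, -4.2]
contact_force: [-0.5, -0.3, 0.3]
gripper_width: 0.0573
```

```bash
python3 - <<'E'
from h import *
x,y=r2w(-0.120,0.050); goto(x,y,0.0365,-3.7)
look("p6")
p,d=capture("wrist"); cv2.imwrite("pics/w9.png",p[:,:,::-1])
E
```

```text
t 21.02 from [0.4473 0.0303 0.105 ] [-180.     0.    -4.2] slide [-0.0003  0.0005  0.0685] roll -0.5 F [-0.5 -0.3  0.3] w 0.0573
t 21.02 [0.4473 0.0303 0.105 ] [-180.     0.    -4.2] rack [-0.1197  0.0505] F [-0.5 -0.3  0.3] w 0.0573
(401, 700, 3)
```

View pics/p6.png

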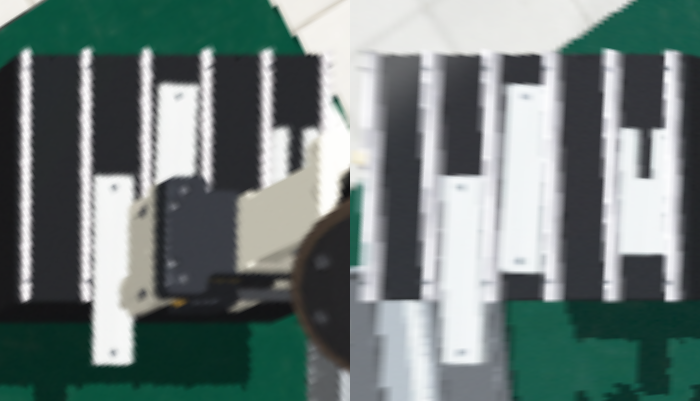

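View pics/w9.png

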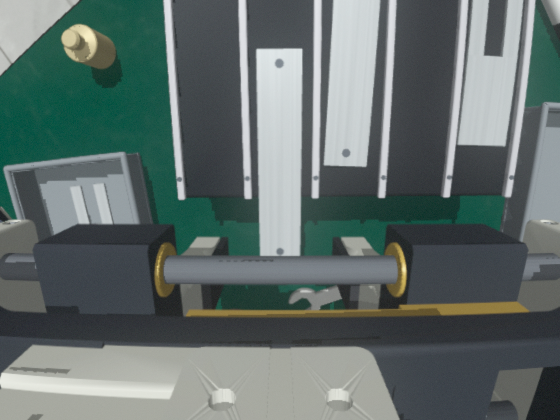

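Request:
apply_moves(
  commands=[
    {"grip":0.35,"slide":[0,0,0.035],"roll":0},
    {"grip":0.35,"slide":[0,0,0.0685],"roll":0},
    {"grip":0.35,"slide":[0,0,0.0685],"roll":0},
    {"grip":1,"slide":[0,0,0.0685],"roll":0},
    {"grip":1,"slide":[0,0,0.0685],"roll":0},
  ],
  grip_force=35,
)

```text
time_s: 21.8
tcp_pos: [0.4484, 0.0308, 0.0378]
eef_rot: [-179.9, -0.1, -4.0]
contact_force: [0.4, -0.7, -0.3]
gripper_width: 0.0423
```

Request:
apply_moves(
  commands=[
    {"grip":1,"slide":[0,0,0],"roll":0},
    {"grip":1,"slide":[0,0,0],"roll":0},
    {"grip":1,"slide":[0,0,-0.01],"roll":0},
    {"grip":1,"slide":[0,0,-0.03],"roll":0},
    {"grip":1,"slide":[0,0,-0.065],"roll":0},
  ],
)

```text
time_s: 22.42
tcp_pos: [0.4463, 0.0299, 0.1019]
eef_rot: [179.9, 0.1, -4.0]
contact_force: [0.6, -0.0, -0.8]
gripper_width: 0.0286
```

```bash
python3 - <<'E'
from h import *
tray("long_tray")
p,d=capture("side"); q=p[120:360,150:390]; cv2.imwrite("pics/side8.png",cv2.resize(q,None,fx=2.5,fy=2.5,interpolation=cv2.INTER_CUBIC)[:,:,::-1])
p,d=capture("wrist"); cv2.imwrite("pics/w10.png",p[:,:,::-1])
goto(0.42,-0.25,0.1,-4)
E
```

```text
long_tray scene sc 0.76 rim 186 pos [ 0.3639 -0.2945] yaw -94.0 res 3.78
long_tray side sc 0.64 rim 1225 pos [ 0.4195 -0.2527] yaw -4.0 res 2.04
t 22.73 from [0.4467 0.0301 0.1011] [180.   0.  -4.] slide [-0.0069  0.2813  0.0012] roll -0.0 F [-0.1  0.9 -0.2] w 0.0285
```

View pics/side8.png

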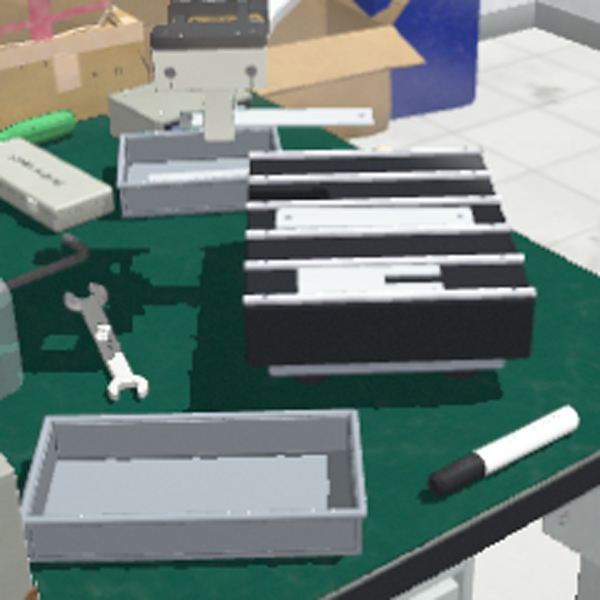

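View pics/w10.png

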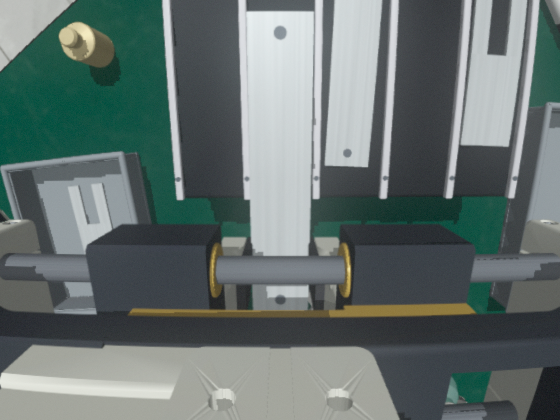

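```bash
python3 - <<'E'
from h import *
W=np.concatenate([np.load(f"W_{n}.npy").reshape(-1,3) for n in ("scene","side")])
W=W[~np.isnan(W[:,0])]
print("cols y:",[round(y,2) for y in np.arange(-0.44,-0.04,.02)])
for x in np.arange(0.22,0.5,.02):
    print(round(x,2),[ (int(1000*np.percentile(q,98)) if len(q)>2 else None) for y in np.arange(-0.44,-0.04,.02) for q in [W[(W[:,0]>=x)&(W[:,0]<x+.02)&(W[:,1]>=y)&(W[:,1]<y+.02)&(W[:,2]<0.4),2]]])
E
```

```text
cols y: [np.float64(-0.44), np.float64(-0.42), np.float64(-0.4), np.float64(-0.38), np.float64(-0.36), np.float64(-0.34), np.float64(-0.32), np.float64(-0.3), np.float64(-0.28), np.float64(-0.26), np.float64(-0.24), np.float64(-0.22), np.float64(-0.2), np.float64(-0.18), np.float64(-0.16), np.float64(-0.14), np.float64(-0.12), np.float64(-0.1), np.float64(-0.08), np.float64(-0.06)]
0.22 [138, 137, 137, 186, 154, 137, 137, 138, 141, 139, 141, 140, 141, 121, 4, 4, 4, 3, 4, 3]
0.24 [137, 137, 153, 310, 320, 193, 141, 140, 140, 140, 139, 140, 5, 5, 4, 52, 87, 101, 75, 4]
0.26 [136, 138, 152, 287, 294, 154, 140, 141, 140, 139, 3, 6, 2, 0, 1, 75, 138, 141, 80, 3]
0.28 [1, 137, 139, 140, 141, 140, 141, 139, 3, 6, 4, 6, 6, 1, 1, 70, 101, 106, 73, 4]
0.3 [0, 136, 138, 140, 140, 140, 94, 35, 37, 37, 36, 34, 4, 4, 3, 4, 3, 4, 3, 3]
0.32 [1, 2, 137, 139, 130, 4, 0, 36, 34, 35, 35, 36, 36, 3, 5, 4, 4, 3, 4, 4]
0.34 [0, 3, 4, 3, 2, 1, 13, 35, 8, 8, 8, 31, 36, 5, 4, 8, 8, 10, 10, 11]
0.36 [None, 0, 3, 3, 4, 0, 35, 35, 7, 7, 8, 33, 36, 5, 4, 9, 10, 11, 8, 3]
0.38 [None, -1, 2, 3, 2, 1, 35, 36, 9, 8, 8, 34, 36, 4, 3, 8, 7, 3, 4, 4]
0.4 [None, None, 0, 3, 3, 2, 35, 35, 9, 6, 7, 35, 38, 3, 4, 3, 3, 3, 4, 3]
0.42 [None, None, -3, 1, 3, 1, 35, 36, 8, 7, 4, 35, 38, 4, 3, 4, 4, 3, 5, 3]
0.44 [None, None, None, 0, 4, 0, 35, 33, 8, 7, 5, 35, 38, 4, 83, 82, 81, 83, 80, 76]
0.46 [None, None, None, None, 1, 0, 35, 32, 9, 8, 5, 35, 39, 3, 85, 85, 83, 86, 83, 87]
0.48 [None, None, None, None, -1, 0, 34, 30, 8, 8, 5, 35, -184, None, 85, 86, 86, 86, 84, 87]
0.5 [None, None, None, None, None, 0, 35, 38, 36, 36, 35, 36, -183, -205, 85, 86, 86, 87, 83, 87]
```

Request:
apply_moves(
  commands=[
    {"grip":1,"slide":[-0.01,0.05,-0.01],"roll":0},
    {"grip":1,"slide":[-0.02,0.105,-0.01],"roll":0},
    {"grip":1,"slide":[-0.03,0.16,-0.01],"roll":0},
    {"grip":1,"slide":[-0.035,0.215,-0.01],"roll":0},
    {"grip":1,"slide":[-0.0395,0.27,-0.01],"roll":0},
  ],
)

```text
time_s: 23.35
tcp_pos: [0.3879, -0.2378, 0.1109]
eef_rot: [-180.0, 0.1, -4.0]
contact_force: [1.7, 0.0, 0.5]
gripper_width: 0.0286
```

Request:
apply_moves(
  commands=[
    {"grip":1,"slide":[0,0.011,0],"roll":0},
    {"grip":1,"slide":[0,0.011,0],"roll":0},
  ],
)

```text
time_s: 23.6
tcp_pos: [0.3874, -0.2476, 0.1106]
eef_rot: [-180.0, 0.1, -4.2]
contact_force: [-0.1, -0.1, -0.8]
gripper_width: 0.0284
```

```bash
python3 - <<'E'
from h import *
p,d=capture("wrist"); cv2.imwrite("pics/w11.png",p[:,:,::-1])
c=get_calibration("wrist"); W=cloud(d,c)
m=(W[...,2]>.031)&(W[...,2]<.039)
ys,xs=np.where(m); print(m.sum(), rect(W[m][:,:2]))
tray("long_tray",("side",))
p,d=capture("side"); cv2.imwrite("pics/side11.png",p[:,:,::-1])
goto(0.3876,-0.2488,0.1,-4)
E
```

```text
3958 ((0.4588, -0.2237), (0.1638, 0.202), 85.72)
long_tray side sc 0.98 rim 1206 pos [ 0.4195 -0.2528] yaw -3.9 res 2.06
t 23.8 from [ 0.3884 -0.2462  0.1113] [-180.     0.    -3.9] slide [-0.0006  0.0026  0.0113] roll 0.1 F [-0.8  0.1 -1.1] w 0.0282
```

View pics/w11.png

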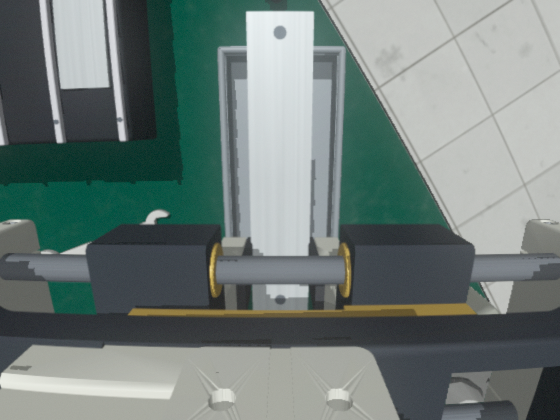

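View pics/side11.png

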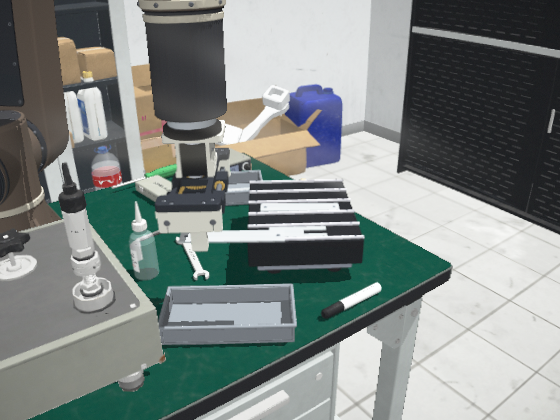

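```bash
python3 - <<'E'
from h import *
p,d=capture("wrist"); c=get_calibration("wrist"); W=cloud(d,c)
m=(W[...,2]>.031)&(W[...,2]<.039)
ys,xs=np.where(m); 
far=m.copy(); far[56:]=False; far[:,:215]=False; far[:,350:]=False
q=W[far]; print("far rim",np.round(np.percentile(q,[5,50,95],axis=0),4))
for lo,hi in((210,250),(320,350)):
    k=m.copy(); k[:60]=False;k[220:]=False;k[:,:lo]=False;k[:,hi:]=False
    q=W[k]; A=np.c_[q[:,0],np.ones(len(q))]; s=np.linalg.lstsq(A,q[:,1],rcond=None)[0]; print("side rim", len(q), "y at .4195",s@[.4195,1],"slope deg",np.degrees(np.arctan(s[0])))
# strip
k=(W[...,2]>.12)&(np.arange(420)[:,None]<225)&(W[...,2]<.17); q=W[k]; print("strip",np.round(np.percentile(q,[1,50,99],axis=0),4)); print(rect(q[:,:2]))
A=np.c_[q[:,0],q[:,1],np.ones(len(q))]; print(np.linalg.lstsq(A,q[:,2],rcond=None)[0])
print(get_state()["tcp_pos"])
E
```

```text
far rim [[ 0.5126 -0.3071  0.0334]
 [ 0.5174 -0.2842  0.035 ]
 [ 0.5227 -0.2081  0.0364]]
side rim 1328 y at .4195 -0.20182074663551766 slope deg -3.745829814333986
side rim 1321 y at .4195 -0.2997184934512136 slope deg -4.269059505465021
strip [[ 0.4089 -0.2669  0.1544]
 [ 0.4614 -0.2506  0.1561]
 [ 0.5051 -0.234   0.1577]]
((0.4568, -0.2503), (0.0304, 0.0987), 86.05)
[-0.01142032  0.00048723  0.16146758]
[ 0.38849934 -0.24622291  0.1114593 ]
```

Request:
apply_moves(
  commands=[
    {"grip":1,"slide":[-0.003,0.003,0.045],"roll":0},
    {"grip":1,"slide":[-0.003,0.003,0.09],"roll":0},
    {"grip":1,"slide":[-0.003,0.003,0.12],"roll":0},
    {"grip":1,"slide":[-0.003,0.003,0.138],"roll":0},
    {"grip":1,"slide":[-0.003,0.003,0.138],"roll":0},
  ],
)

```text
time_s: 24.48
tcp_pos: [0.3843, -0.2491, -0.0275]
eef_rot: [-180.0, 0.2, -3.9]
contact_force: [0.7, -0.0, 0.0]
gripper_width: 0.0284
```

Request:
apply_moves(
  commands=[
    {"grip":0.54,"slide":[0,0,0],"roll":0},
    {"grip":0.54,"slide":[0,0,0],"roll":0},
    {"grip":0.54,"slide":[0,0,0],"roll":0},
    {"grip":0.54,"slide":[0,0,0],"roll":0},
  ],
)

```text
time_s: 24.98
tcp_pos: [0.3853, -0.2501, -0.0261]
eef_rot: [180.0, -0.1, -4.0]
contact_force: [0.5, 0.1, 0.0]
gripper_width: 0.04
```

Request:
apply_moves(
  commands=[
    {"grip":0.54,"slide":[0,0,-0.03],"roll":0},
    {"grip":0.54,"slide":[0,0,-0.09],"roll":0},
    {"grip":0.54,"slide":[0,0,-0.15],"roll":0},
    {"grip":0.54,"slide":[0,0,-0.15],"roll":0},
  ],
)

```text
time_s: 25.48
tcp_pos: [0.3883, -0.251, 0.1285]
eef_rot: [179.9, -0.6, -4.0]
contact_force: [-0.2, 0.1, -0.4]
gripper_width: 0.0401
```

```bash
python3 - <<'E'
from h import *
p,d=capture("wrist"); cv2.imwrite("pics/w12.png",p[:,:,::-1])
tray("long_tray",("side",))
x,y=r2w(0.094,-0.003); goto(x,y,0.12,-93.7)
E
```

```text
long_tray side sc 0.62 rim 1239 pos [ 0.4196 -0.2528] yaw -4.1 res 2.06
t 25.62 from [ 0.3844 -0.2498  0.1231] [-180.    0.   -4.] slide [ 0.257  -0.2316  0.0032] roll 89.7 F [-0.   0.9 -1.2] w 0.0406
```

View pics/w12.png

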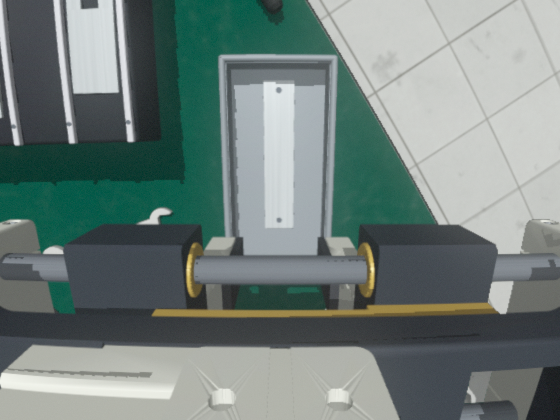

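Request:
apply_moves(
  commands=[
    {"grip":1,"slide":[0.046,-0.042,0],"roll":10},
    {"grip":1,"slide":[0.092,-0.083,0],"roll":20},
    {"grip":1,"slide":[0.138,-0.124,0],"roll":30},
    {"grip":1,"slide":[0.184,-0.166,0],"roll":40},
    {"grip":1,"slide":[0.23,-0.207,0],"roll":50},
  ],
)

```text
time_s: 26.25
tcp_pos: [0.6293, -0.0583, 0.1212]
eef_rot: [179.8, 0.1, -54.3]
contact_force: [0.9, -0.7, 0.7]
gripper_width: 0.0013
```

```bash
python3 - <<'E'
from h import *
x,y=r2w(0.094,-0.001); goto(x,y,0.12,-93.7)
E
```

```text
t 26.25 from [ 0.6293 -0.0583  0.1212] [ 1.798e+02  1.000e-01 -5.430e+01] slide [-0.0027 -0.0364  0.0011] roll 39.4 F [ 0.9 -0.7  0.7] w 0.0013
```

Request:
apply_moves(
  commands=[
    {"grip":1,"slide":[-0.003,-0.033,0],"roll":10},
    {"grip":1,"slide":[-0.003,-0.033,0],"roll":20},
    {"grip":1,"slide":[-0.003,-0.033,0],"roll":30},
    {"grip":1,"slide":[-0.003,-0.033,0.02],"roll":39.5},
    {"grip":1,"slide":[-0.003,-0.033,0.03],"roll":39.5},
  ],
)

```text
time_s: 26.88
tcp_pos: [0.6523, -0.038, 0.0904]
eef_rot: [179.7, -0.1, -93.5]
contact_force: [-0.6, -0.4, 0.7]
gripper_width: 0.0002
```

```bash
python3 - <<'E'
from h import *
x,y=r2w(0.094,-0.001); goto(x,y,0.0500,-93.7)
look("p7")
E
```

```text
t 26.88 from [ 0.6523 -0.038   0.0904] [ 1.797e+02 -1.000e-01 -9.350e+01] slide [-0.0035 -0.0049  0.0404] roll 0.2 F [-0.6 -0.4  0.7] w 0.0002
t 26.88 [ 0.6523 -0.038   0.0904] [ 1.797e+02 -1.000e-01 -9.350e+01] rack [ 0.0893 -0.0045] F [-0.6 -0.4  0.7] w 0.0002
(401, 700, 3)
```

View pics/p7.png

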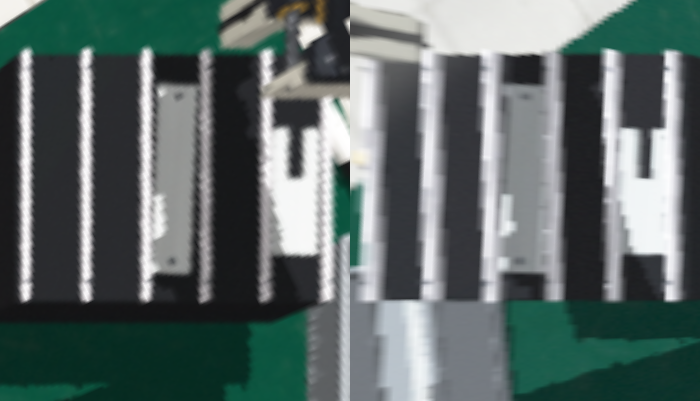

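Request:
apply_moves(
  commands=[
    {"grip":1,"slide":[-0.0035,-0.005,0.01],"roll":0},
    {"grip":1,"slide":[-0.0035,-0.005,0.03],"roll":0},
    {"grip":1,"slide":[-0.0035,-0.005,0.04],"roll":0},
    {"grip":1,"slide":[-0.0035,-0.005,0.04],"roll":0},
    {"grip":1,"slide":[-0.0035,-0.005,0.04],"roll":0},
  ],
)

```text
time_s: 27.6
tcp_pos: [0.6597, -0.0346, 0.0541]
eef_rot: [-179.9, 0.0, -93.5]
contact_force: [0.1, -0.8, -0.1]
gripper_width: 0.0006
```

```bash
python3 - <<'E'
from h import *
x,y=r2w(0.094,-0.001); goto(x,y,0.0457,-93.7)
s=get_state(); print(w2r(*s["tcp_pos"][:2]))
E
```

```text
t 27.6 from [ 0.6597 -0.0346  0.0541] [-179.9    0.   -93.5] slide [0.0004 0.0024 0.0084] roll 0.2 F [ 0.1 -0.8 -0.1] w 0.0006
[ 0.09640038 -0.00061428]
```

Request:
apply_moves(
  commands=[
    {"grip":1,"slide":[0,0,0.005],"roll":0},
    {"grip":1,"slide":[0,0,0.0083],"roll":0},
    {"grip":1,"slide":[0,0.01,0.0083],"roll":0},
    {"grip":1,"slide":[0,0.021,0.0083],"roll":0},
    {"grip":1,"slide":[0,0.032,0.0083],"roll":0},
  ],
)

```text
time_s: 28.22
tcp_pos: [0.626, -0.0326, 0.0452]
eef_rot: [180.0, 0.0, -93.5]
contact_force: [0.7, -0.7, 0.1]
gripper_width: 0.0005
```

Request:
apply_moves(
  commands=[
    {"grip":1,"slide":[0,0.011,0],"roll":0},
    {"grip":1,"slide":[0,0.022,0],"roll":0},
    {"grip":1,"slide":[0,0.033,0],"roll":0},
    {"grip":1,"slide":[0,0.044,0],"roll":0},
    {"grip":1,"slide":[0,0.052,0],"roll":0},
  ],
)

```text
time_s: 28.85
tcp_pos: [0.5746, -0.0294, 0.0453]
eef_rot: [-180.0, 0.0, -93.5]
contact_force: [1.3, 0.2, 1.2]
gripper_width: 0.0005
```

```bash
python3 - <<'E'
from h import *
look("p8")
E
```

```text
t 28.85 [ 0.5746 -0.0294  0.0453] [-180.     0.   -93.5] rack [ 0.0112 -0.0009] F [1.3 0.2 1.2] w 0.0005
(401, 700, 3)
```

View pics/p8.png

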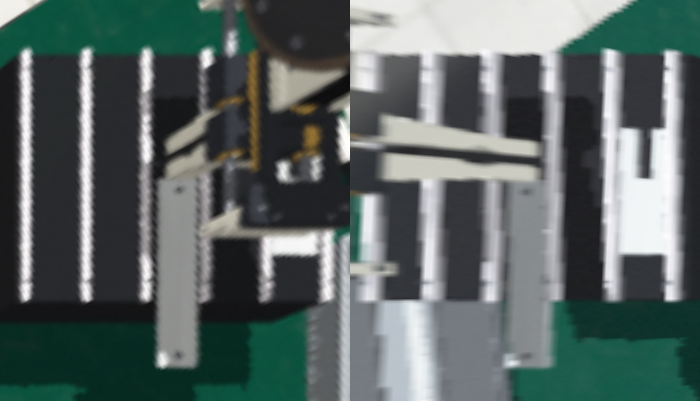

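Request:
apply_moves(
  commands=[
    {"grip":1,"slide":[0,0.006,0],"roll":0},
    {"grip":1,"slide":[0,0.006,0],"roll":0},
    {"grip":1,"slide":[0,-0.005,-0.02],"roll":0},
    {"grip":1,"slide":[0,0.02,-0.06],"roll":-8},
    {"grip":0.35,"slide":[0,0.06,-0.06],"roll":-18},
  ],
)

```text
time_s: 29.58
tcp_pos: [0.5176, -0.0254, 0.1075]
eef_rot: [-179.7, -0.0, -75.2]
contact_force: [-0.0, 0.3, 0.2]
gripper_width: 0.006
```

```bash
python3 - <<'E'
from h import *
x,y=r2w(-0.118,-0.0015); goto(x,y,0.105,-3.7)
E
```

```text
t 29.57 from [ 0.5176 -0.0254  0.1075] [-179.7   -0.   -75.2] slide [-0.022   0.0687  0.0022] roll -71.5 F [-0.   0.3  0.2] w 0.006
```

Request:
apply_moves(
  commands=[
    {"grip":0.35,"slide":[-0.008,0.03,0],"roll":-10},
    {"grip":0.35,"slide":[-0.016,0.05,0],"roll":-20},
    {"grip":0.35,"slide":[-0.022,0.066,0],"roll":-30},
    {"grip":0.35,"slide":[-0.022,0.066,0],"roll":-40},
    {"grip":0.35,"slide":[-0.022,0.066,0],"roll":-50},
  ],
)

```text
time_s: 30.2
tcp_pos: [0.446, -0.0209, 0.1054]
eef_rot: [-180.0, -0.0, -25.2]
contact_force: [0.0, 0.1, -0.2]
gripper_width: 0.054
```

Request:
apply_moves(
  commands=[
    {"grip":0.35,"slide":[0,0,0],"roll":-10},
    {"grip":0.35,"slide":[0,0,0],"roll":-20},
    {"grip":0.35,"slide":[0,0,0],"roll":-21.5},
    {"grip":0.35,"slide":[0,0,0],"roll":-21.5},
  ],
)

```text
time_s: 30.7
tcp_pos: [0.446, -0.021, 0.1051]
eef_rot: [180.0, 0.0, -4.2]
contact_force: [0.5, -0.6, -0.2]
gripper_width: 0.0573
```

```bash
python3 - <<'E'
from h import *
x,y=r2w(-0.118,-0.0015); goto(x,y,0.0365,-3.7)
look("p9")
p,d=capture("wrist"); cv2.imwrite("pics/w13.png",p[:,:,::-1])
E
```

```text
t 30.7 from [ 0.446  -0.021   0.1051] [180.    0.   -4.2] slide [-0.0003  0.0007  0.0686] roll -0.5 F [ 0.5 -0.6 -0.2] w 0.0573
t 30.7 [ 0.446  -0.021   0.1051] [180.    0.   -4.2] rack [-0.1177 -0.0008] F [ 0.5 -0.6 -0.2] w 0.0573
(401, 700, 3)
```

View pics/p9.png

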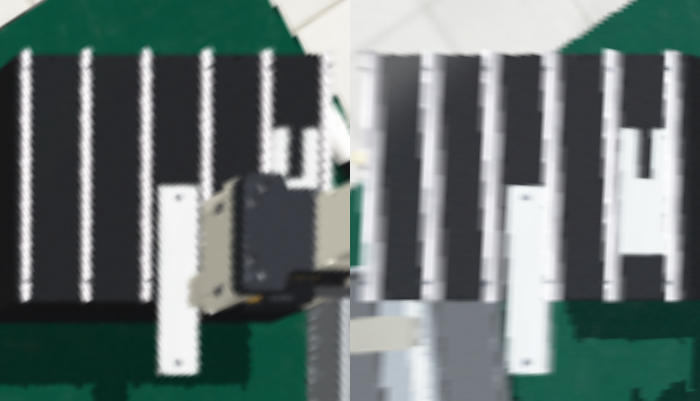

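View pics/w13.png

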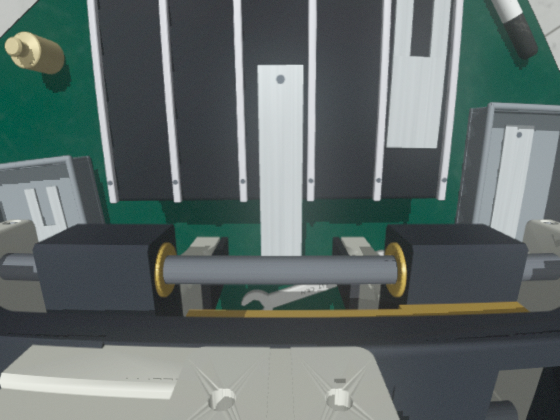

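Request:
apply_moves(
  commands=[
    {"grip":0.35,"slide":[0,0,0.035],"roll":0},
    {"grip":0.35,"slide":[0,0,0.0685],"roll":0},
    {"grip":0.35,"slide":[0,0,0.0685],"roll":0},
    {"grip":1,"slide":[0,0,0.0685],"roll":0},
    {"grip":1,"slide":[0,0,0.0685],"roll":0},
  ],
  grip_force=35,
)

```text
time_s: 31.48
tcp_pos: [0.4471, -0.0206, 0.038]
eef_rot: [-180.0, -0.1, -4.0]
contact_force: [-0.2, -0.2, -0.5]
gripper_width: 0.0427
```

Request:
apply_moves(
  commands=[
    {"grip":1,"slide":[0,0,0],"roll":0},
    {"grip":1,"slide":[0,0,0],"roll":0},
    {"grip":1,"slide":[0,0,-0.01],"roll":0},
    {"grip":1,"slide":[0,0,-0.03],"roll":0},
    {"grip":1,"slide":[0,0,-0.07],"roll":0},
  ],
)

```text
time_s: 32.1
tcp_pos: [0.4447, -0.0214, 0.1068]
eef_rot: [179.9, 0.2, -4.0]
contact_force: [0.7, 0.2, 0.5]
gripper_width: 0.0286
```

```bash
python3 - <<'E'
from h import *
p,d=capture("wrist"); cv2.imwrite("pics/w14.png",p[:,:,::-1])
tray("long_tray",("side",))
# strip centre 34mm ahead of TCP; tray centre (0.4198,-0.2508)
goto(0.4198-.026,-0.2508+.0018,0.11,-4)
E
```

```text
long_tray side sc 0.56 rim 1225 pos [ 0.4196 -0.2527] yaw -3.9 res 2.04
t 32.25 from [ 0.4475 -0.0205  0.1091] [-179.9   -0.3   -4. ] slide [-0.0376  0.2317 -0.0015] roll -0.0 F [-0.2 -0.1 -0.2] w 0.0283
```

View pics/w14.png

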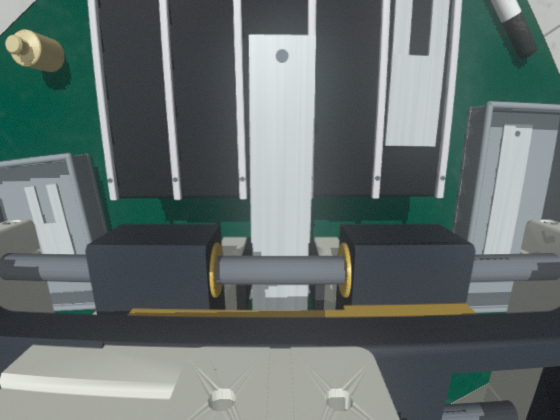

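Request:
apply_moves(
  commands=[
    {"grip":1,"slide":[-0.01,0.05,0],"roll":0},
    {"grip":1,"slide":[-0.02,0.1,0],"roll":0},
    {"grip":1,"slide":[-0.03,0.15,0],"roll":0},
    {"grip":1,"slide":[-0.036,0.2,0],"roll":0},
    {"grip":1,"slide":[-0.0376,0.23,0],"roll":0},
  ],
)

```text
time_s: 32.88
tcp_pos: [0.3909, -0.2494, 0.1062]
eef_rot: [-180.0, 0.1, -4.1]
contact_force: [0.7, 0.4, -1.0]
gripper_width: 0.0288
```

Request:
apply_moves(
  commands=[
    {"grip":1,"slide":[0,0.001,0],"roll":0},
    {"grip":1,"slide":[0,0.001,0],"roll":0},
  ],
)

```text
time_s: 33.12
tcp_pos: [0.3917, -0.2486, 0.1062]
eef_rot: [-180.0, 0.1, -4.1]
contact_force: [0.1, -0.2, -0.9]
gripper_width: 0.0286
```

```bash
cat >> h.py <<'E'
def wristmeas(tag,side=((205,260),(300,360))):
    p,d=capture("wrist"); c=get_calibration("wrist"); W=cloud(d,c); cv2.imwrite(f"pics/{tag}.png",p[:,:,::-1])
    s=get_state()
    m=(W[...,2]>.031)&(W[...,2]<.039)
    q=W[m]; print("rim",len(q),rect(q[:,:2]) if len(q) else None)
    k=(W[...,2]>s["tcp_pos"][2]+.036)&(np.arange(420)[:,None]<225)&(W[...,2]<s["tcp_pos"][2]+.055); q=W[k]; print("held",len(q),np.round(np.percentile(q,[1,50,99],axis=0),4),rect(q[:,:2]))
    return W,m,s
E
python3 - <<'E'
from h import *
W,m,s=wristmeas("w15")
for lo,hi in((205,255),(310,360)):
    k=m.copy(); k[:75]=False;k[220:]=False;k[:,:lo]=False;k[:,hi:]=False
    q=W[k]; A=np.c_[q[:,0],np.ones(len(q))]; z=np.linalg.lstsq(A,q[:,1],rcond=None)[0]; print("side rim", len(q), "y at .4195",z@[.4195,1],"slope deg",np.degrees(np.arctan(z[0])))
tray("long_tray",("side",))
goto(0.4198-.026,-0.2508+.0018,-0.025,-4)
E
```

```text
rim 3913 ((0.4637, -0.2241), (0.1651, 0.1982), 85.56)
held 11908 [[ 0.4122 -0.2694  0.1494]
 [ 0.4592 -0.253   0.151 ]
 [ 0.4989 -0.2363  0.1525]] ((0.4554, -0.2527), (0.0301, 0.0892), 85.14)
side rim 1232 y at .4195 -0.20151563517807045 slope deg -3.6934599558809453
side rim 1213 y at .4195 -0.2993708624186557 slope deg -4.296877346307614
long_tray side sc 0.63 rim 1242 pos [ 0.4196 -0.2528] yaw -3.9 res 2.04
t 33.27 from [ 0.3923 -0.2481  0.1066] [-180.    0.   -4.] slide [0.0016 0.0009 0.1316] roll 0.0 F [ 0.6  0.5 -0.9] w 0.0286
```

View pics/w15.png

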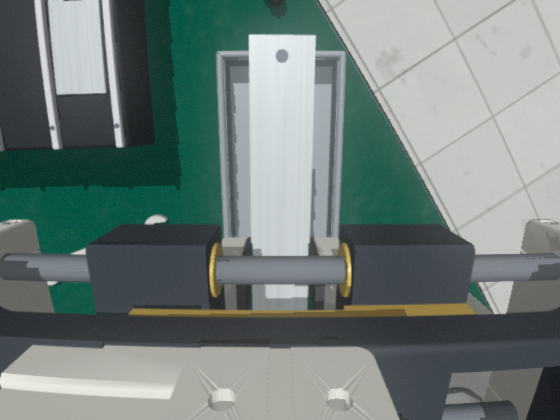

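Request:
apply_moves(
  commands=[
    {"grip":1,"slide":[0,0,0.045],"roll":0},
    {"grip":1,"slide":[0,0,0.09],"roll":0},
    {"grip":1,"slide":[0,0,0.115],"roll":0},
    {"grip":1,"slide":[0,0,0.1315],"roll":0},
    {"grip":1,"slide":[0,0,0.1315],"roll":0},
  ],
)

```text
time_s: 33.9
tcp_pos: [0.3915, -0.248, -0.0257]
eef_rot: [-180.0, 0.2, -4.0]
contact_force: [-0.3, 0.9, -0.6]
gripper_width: 0.0285
```

Request:
apply_moves(
  commands=[
    {"grip":0.54,"slide":[0,0,0],"roll":0},
    {"grip":0.54,"slide":[0,0,0],"roll":0},
    {"grip":0.54,"slide":[0,0,0],"roll":0},
    {"grip":0.54,"slide":[0,0,0],"roll":0},
  ],
)

```text
time_s: 34.4
tcp_pos: [0.3925, -0.2488, -0.0244]
eef_rot: [180.0, -0.0, -4.0]
contact_force: [-0.3, 0.4, 0.3]
gripper_width: 0.0402
```

Request:
apply_moves(
  commands=[
    {"grip":0.54,"slide":[0,0,-0.03],"roll":0},
    {"grip":0.54,"slide":[0,0,-0.09],"roll":0},
    {"grip":0.54,"slide":[0,0,-0.15],"roll":0},
    {"grip":0.54,"slide":[0,0,-0.15],"roll":0},
  ],
)

```text
time_s: 34.9
tcp_pos: [0.3956, -0.2497, 0.1302]
eef_rot: [179.9, -0.6, -4.0]
contact_force: [-0.2, -0.0, -0.4]
gripper_width: 0.0404
```

```bash
python3 - <<'E'
from h import *
p,d=capture("wrist"); cv2.imwrite("pics/w16.png",p[:,:,::-1])
x,y=r2w(0.065,-0.097); goto(x,y,0.12,-93.7)
E
```

```text
t 34.95 from [ 0.3937 -0.249   0.1276] [180.   -0.3  -4. ] slide [ 0.2193 -0.136   0.0087] roll 89.7 F [-0.6  0.6 -0.4] w 0.0402
```

View pics/w16.png

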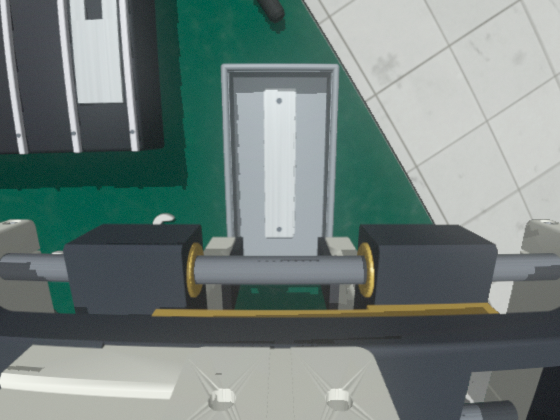

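Request:
apply_moves(
  commands=[
    {"grip":1,"slide":[0.045,-0.028,0],"roll":10},
    {"grip":1,"slide":[0.09,-0.056,0],"roll":20},
    {"grip":1,"slide":[0.135,-0.084,0],"roll":30},
    {"grip":1,"slide":[0.18,-0.112,0],"roll":40},
    {"grip":1,"slide":[0.219,-0.136,0],"roll":50},
  ],
)

```text
time_s: 35.58
tcp_pos: [0.6209, -0.1274, 0.1232]
eef_rot: [179.9, 0.1, -54.3]
contact_force: [0.5, -1.0, 0.1]
gripper_width: 0.0015
```

Request:
apply_moves(
  commands=[
    {"grip":1,"slide":[0,0,0],"roll":10},
    {"grip":1,"slide":[0,0,0],"roll":20},
    {"grip":1,"slide":[0,0,0],"roll":30},
    {"grip":1,"slide":[0,0,0.02],"roll":39.7},
    {"grip":1,"slide":[0,0,0.03],"roll":39.7},
  ],
)

```text
time_s: 36.2
tcp_pos: [0.6187, -0.1285, 0.0927]
eef_rot: [179.8, -0.0, -93.7]
contact_force: [0.9, -0.1, 0.1]
gripper_width: 0.0005
```

```bash
python3 - <<'E'
from h import *
x,y=r2w(0.065,-0.097); goto(x,y,0.0500,-93.7)
look("p10")
E
```

```text
t 36.2 from [ 0.6187 -0.1285  0.0927] [179.8  -0.  -93.7] slide [ 0.0001 -0.0035  0.0427] roll 0.0 F [ 0.9 -0.1  0.1] w 0.0005
t 36.2 [ 0.6187 -0.1285  0.0927] [179.8  -0.  -93.7] rack [ 0.0616 -0.0969] F [ 0.9 -0.1  0.1] w 0.0005
(401, 700, 3)
```

View pics/p10.png

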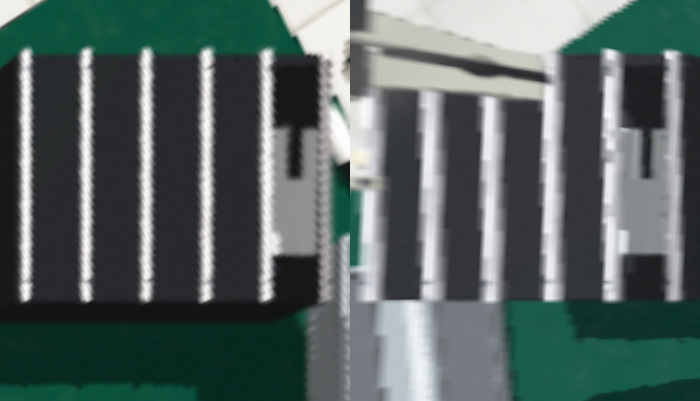

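Request:
apply_moves(
  commands=[
    {"grip":1,"slide":[0,-0.003,0.015],"roll":0},
    {"grip":1,"slide":[0,-0.003,0.035],"roll":0},
    {"grip":1,"slide":[0,-0.003,0.042],"roll":0},
    {"grip":1,"slide":[0,-0.003,0.042],"roll":0},
    {"grip":1,"slide":[0,-0.003,0.042],"roll":0},
  ],
)

```text
time_s: 36.92
tcp_pos: [0.6239, -0.1287, 0.0539]
eef_rot: [-179.9, -0.0, -93.7]
contact_force: [0.3, -0.2, -0.4]
gripper_width: 0.0004
```

```bash
python3 - <<'E'
from h import *
x,y=r2w(0.065,-0.097); goto(x,y,0.0457,-93.7)
s=get_state(); print(w2r(*s["tcp_pos"][:2]))
E
```

```text
t 36.92 from [ 0.6239 -0.1287  0.0539] [-179.9   -0.   -93.7] slide [0.0002 0.0018 0.0082] roll 0.0 F [ 0.3 -0.2 -0.4] w 0.0004
[ 0.06678965 -0.09682456]
```

Request:
apply_moves(
  commands=[
    {"grip":1,"slide":[0,0,0.005],"roll":0},
    {"grip":1,"slide":[0,0,0.0082],"roll":0},
    {"grip":1,"slide":[0,0.01,0.0082],"roll":0},
    {"grip":1,"slide":[0,0.021,0.0082],"roll":0},
    {"grip":1,"slide":[0,0.032,0.0082],"roll":0},
  ],
)

```text
time_s: 37.55
tcp_pos: [0.5901, -0.1265, 0.045]
eef_rot: [180.0, 0.0, -93.7]
contact_force: [0.2, -0.1, 0.3]
gripper_width: 0.0004
```

Request:
apply_moves(
  commands=[
    {"grip":1,"slide":[0,0.011,0],"roll":0},
    {"grip":1,"slide":[0,0.022,0],"roll":0},
    {"grip":1,"slide":[0,0.033,0],"roll":0},
    {"grip":1,"slide":[0,0.044,0],"roll":0},
    {"grip":1,"slide":[0,0.049,0],"roll":0},
  ],
)

```text
time_s: 38.17
tcp_pos: [0.5417, -0.1234, 0.0451]
eef_rot: [180.0, 0.0, -93.7]
contact_force: [-0.2, 0.1, -1.1]
gripper_width: 0.0006
```

```bash
python3 - <<'E'
from h import *
look("p11")
E
```

```text
t 38.17 [ 0.5417 -0.1234  0.0451] [180.    0.  -93.7] rack [-0.0156 -0.0968] F [-0.2  0.1 -1.1] w 0.0006
(401, 700, 3)
```

View pics/p11.png

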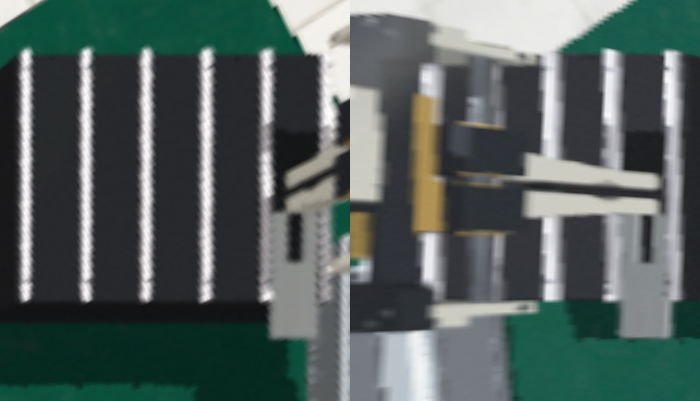

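Request:
apply_moves(
  commands=[
    {"grip":1,"slide":[0,0.005,0],"roll":0},
    {"grip":1,"slide":[0,0.005,0],"roll":0},
    {"grip":1,"slide":[0,-0.005,-0.02],"roll":0},
    {"grip":1,"slide":[0,0.02,-0.06],"roll":-8},
    {"grip":0.3,"slide":[0,0.05,-0.06],"roll":-18},
  ],
)

```text
time_s: 38.9
tcp_pos: [0.4945, -0.1202, 0.1074]
eef_rot: [-179.7, -0.1, -75.4]
contact_force: [-0.1, -0.8, -1.1]
gripper_width: 0.0061
```

```bash
python3 - <<'E'
from h import *
x,y=r2w(-0.116,-0.0955); goto(x,y,0.105,-3.7)
E
```

```text
t 38.9 from [ 0.4945 -0.1202  0.1074] [-1.797e+02 -1.000e-01 -7.540e+01] slide [-0.0177  0.0501  0.0022] roll -71.7 F [-0.1 -0.8 -1.1] w 0.0061
```

Request:
apply_moves(
  commands=[
    {"grip":0.3,"slide":[-0.008,0.025,0],"roll":-10},
    {"grip":0.3,"slide":[-0.0177,0.0475,0],"roll":-20},
    {"grip":0.3,"slide":[-0.0177,0.0475,0],"roll":-30},
    {"grip":0.3,"slide":[-0.0177,0.0475,0],"roll":-40},
    {"grip":0.3,"slide":[-0.0177,0.0475,0],"roll":-50},
  ],
)

```text
time_s: 39.52
tcp_pos: [0.4423, -0.1147, 0.1051]
eef_rot: [-180.0, -0.0, -25.4]
contact_force: [-0.2, 0.2, -0.6]
gripper_width: 0.0549
```

Request:
apply_moves(
  commands=[
    {"grip":0.3,"slide":[0,0,0],"roll":-10},
    {"grip":0.3,"slide":[0,0,0],"roll":-20},
    {"grip":0.3,"slide":[0,0,0],"roll":-21.7},
    {"grip":0.3,"slide":[0,0,0],"roll":-21.7},
  ],
)

```text
time_s: 40.02
tcp_pos: [0.4422, -0.1147, 0.1049]
eef_rot: [180.0, 0.0, -4.2]
contact_force: [1.0, 0.2, -0.3]
gripper_width: 0.0612
```

```bash
python3 - <<'E'
from h import *
x,y=r2w(-0.116,-0.0955); goto(x,y,0.0365,-3.7)
look("p12")
p,d=capture("wrist"); cv2.imwrite("pics/w17.png",p[:,:,::-1])
E
```

```text
t 40.02 from [ 0.4422 -0.1147  0.1049] [180.    0.   -4.2] slide [-0.0005  0.0009  0.0684] roll -0.5 F [ 1.   0.2 -0.3] w 0.0612
t 40.02 [ 0.4422 -0.1147  0.1049] [180.    0.   -4.2] rack [-0.1155 -0.0946] F [ 1.   0.2 -0.3] w 0.0612
(401, 700, 3)
```

View pics/p12.png

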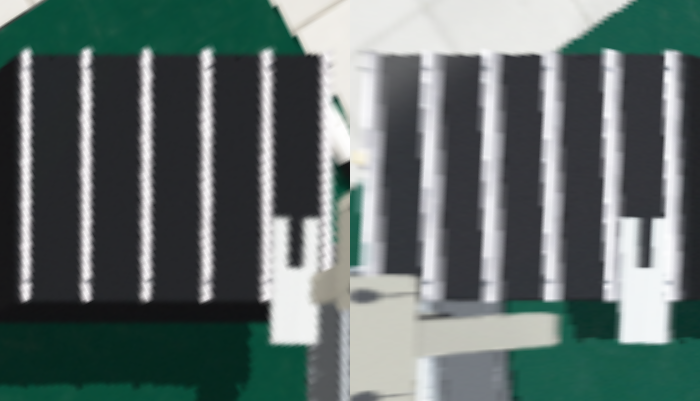

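View pics/w17.png

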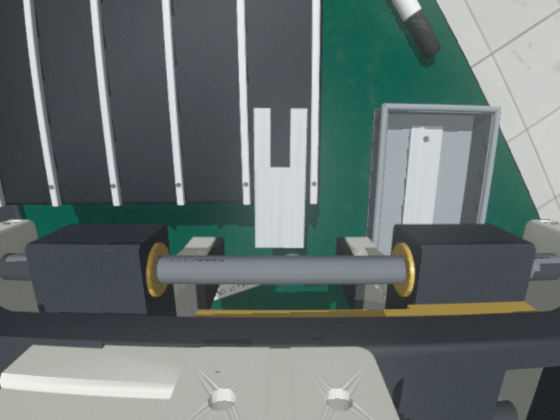

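Request:
apply_moves(
  commands=[
    {"grip":0.3,"slide":[-0.001,0,0.035],"roll":0},
    {"grip":0.3,"slide":[-0.001,0,0.0685],"roll":0},
    {"grip":0.3,"slide":[-0.001,0,0.0685],"roll":0},
    {"grip":1,"slide":[-0.001,0,0.0685],"roll":0},
    {"grip":1,"slide":[-0.001,0,0.0685],"roll":0},
  ],
  grip_force=35,
)

```text
time_s: 40.8
tcp_pos: [0.4423, -0.1145, 0.0378]
eef_rot: [-180.0, -0.1, -4.0]
contact_force: [-0.3, -0.2, 0.4]
gripper_width: 0.0469
```

Request:
apply_moves(
  commands=[
    {"grip":1,"slide":[0,0,0],"roll":0},
    {"grip":1,"slide":[0,0,0],"roll":0},
    {"grip":1,"slide":[0,0,-0.01],"roll":0},
    {"grip":1,"slide":[0,0,-0.03],"roll":0},
    {"grip":1,"slide":[0,0,-0.07],"roll":0},
  ],
)

```text
time_s: 41.42
tcp_pos: [0.4398, -0.1148, 0.1066]
eef_rot: [180.0, 0.2, -4.0]
contact_force: [2.1, -0.3, -0.7]
gripper_width: 0.0344
```

```bash
python3 - <<'E'
from h import *
p,d=capture("wrist"); cv2.imwrite("pics/w18.png",p[:,:,::-1])
tray("short_tray")
goto(0.393,0.2195,0.105,-0.4)
E
```

```text
short_tray scene sc 0.77 rim 686 pos [0.4264 0.2211] yaw 1.0 res 2.02
short_tray side sc 0.73 rim 138 pos [0.4266 0.2164] yaw 0.4 res 1.79
t 41.67 from [ 0.4409 -0.1146  0.1066] [-180.   -0.   -4.] slide [-0.0713 -0.3299  0.0018] roll -3.6 F [-1.7 -0.2 -1.8] w 0.0344
```

View pics/w18.png

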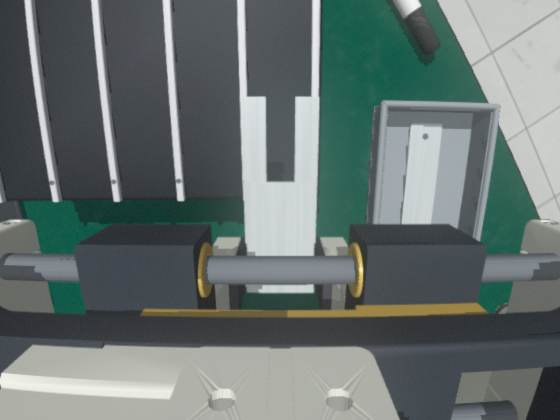

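Request:
apply_moves(
  commands=[
    {"grip":1,"slide":[-0.01,-0.05,-0.005],"roll":0},
    {"grip":1,"slide":[-0.02,-0.105,-0.005],"roll":0},
    {"grip":1,"slide":[-0.035,-0.16,-0.005],"roll":0},
    {"grip":1,"slide":[-0.045,-0.215,-0.005],"roll":0},
    {"grip":1,"slide":[-0.06,-0.27,-0.005],"roll":-2},
  ],
)

```text
time_s: 42.3
tcp_pos: [0.3993, 0.1603, 0.1108]
eef_rot: [179.9, 0.1, -2.0]
contact_force: [0.6, 0.6, 0.0]
gripper_width: 0.0343
```

Request:
apply_moves(
  commands=[
    {"grip":1,"slide":[-0.009,-0.05,0],"roll":-2},
    {"grip":1,"slide":[-0.009,-0.058,0],"roll":-2},
    {"grip":1,"slide":[-0.009,-0.058,0],"roll":-2},
  ],
)

```text
time_s: 42.68
tcp_pos: [0.3927, 0.2169, 0.1106]
eef_rot: [179.9, 0.1, 0.0]
contact_force: [-0.7, 0.8, -1.6]
gripper_width: 0.0349
```

```bash
python3 - <<'E'
from h import *
W,m,s=wristmeas("w19")
tray("short_tray")
p,d=capture("scene"); cv2.imwrite("pics/s19.png",cv2.resize(p[200:400,170:400],None,fx=3.4,fy=3,interpolation=cv2.INTER_CUBIC)[:,:,::-1])
goto(0.393,0.2195,-0.025,-0.4)
E
```

```text
rim 4789 ((0.4574, 0.1474), (0.172, 0.3569), 17.83)
held 7028 [[0.4125 0.199  0.154 ]
 [0.4386 0.2167 0.1556]
 [0.4731 0.2343 0.1571]] ((0.4428, 0.2167), (0.0361, 0.0619), 89.5)
short_tray scene sc 0.93 rim 518 pos [0.4264 0.2218] yaw 1.4 res 1.97
short_tray side sc 0.84 rim 385 pos [0.428  0.2183] yaw 1.4 res 2.81
t 42.98 from [0.3934 0.2162 0.1114] [ 1.8e+02  0.0e+00 -1.0e-01] slide [-0.0004 -0.0033  0.1364] roll 0.3 F [ 0.2 -0.8 -0.9] w 0.0343
```

View pics/w19.png

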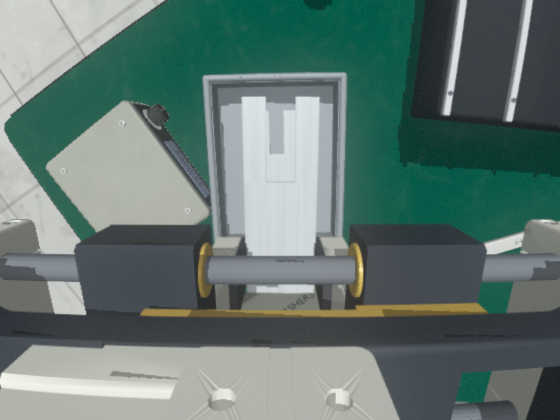

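View pics/s19.png

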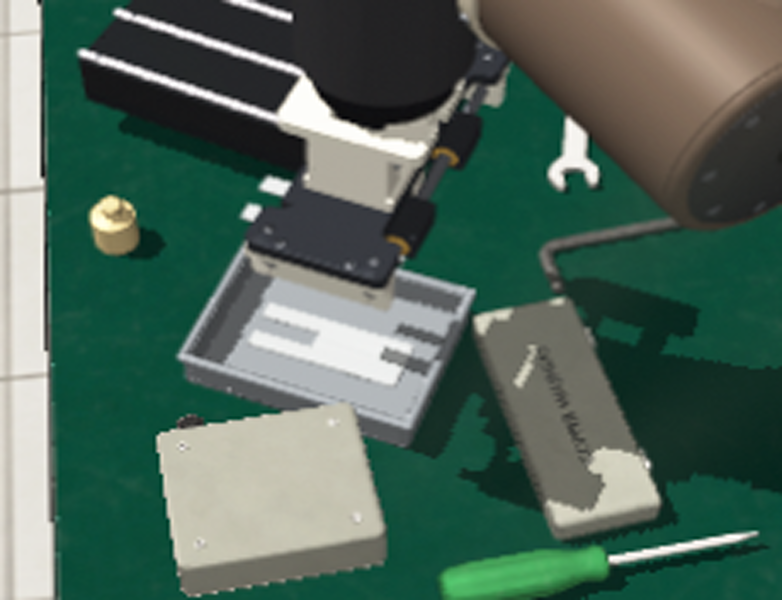

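Request:
apply_moves(
  commands=[
    {"grip":1,"slide":[0,-0.004,0.045],"roll":-1},
    {"grip":1,"slide":[0,-0.004,0.09],"roll":-1},
    {"grip":1,"slide":[0,-0.004,0.12],"roll":-1},
    {"grip":1,"slide":[0,-0.004,0.136],"roll":-1},
    {"grip":1,"slide":[0,-0.004,0.136],"roll":-1},
  ],
)

```text
time_s: 43.6
tcp_pos: [0.3929, 0.2199, -0.0254]
eef_rot: [179.9, 0.1, 0.9]
contact_force: [0.3, 0.2, -0.2]
gripper_width: 0.0344
```

Request:
apply_moves(
  commands=[
    {"grip":0.47,"slide":[0,0,0],"roll":0},
    {"grip":0.47,"slide":[0,0,0],"roll":0},
    {"grip":0.47,"slide":[0,0,0],"roll":0},
    {"grip":0.47,"slide":[0,0,0],"roll":0},
  ],
)

```text
time_s: 44.1
tcp_pos: [0.3935, 0.2214, -0.0241]
eef_rot: [-180.0, -0.0, 1.0]
contact_force: [-0.2, 0.0, -0.1]
gripper_width: 0.0463
```

Request:
apply_moves(
  commands=[
    {"grip":0.47,"slide":[0,0,-0.03],"roll":0},
    {"grip":0.47,"slide":[0,0,-0.09],"roll":0},
    {"grip":0.47,"slide":[0,0,-0.15],"roll":0},
    {"grip":0.47,"slide":[0,0,-0.19],"roll":0},
    {"grip":0.47,"slide":[0,0,-0.19],"roll":0},
  ],
)

```text
time_s: 44.72
tcp_pos: [0.3948, 0.2228, 0.169]
eef_rot: [-179.7, -0.3, 1.0]
contact_force: [-0.1, 0.1, -0.5]
gripper_width: 0.0466
```

```bash
python3 - <<'E'
from h import *
p,d=capture("wrist"); cv2.imwrite("pics/w20.png",p[:,:,::-1])
print(get_state()["tcp_pos"])
E
```

```text
[0.39369234 0.22186052 0.16684492]
```

View pics/w20.png

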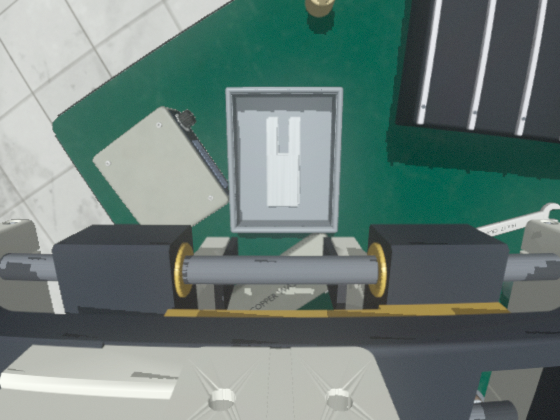

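Request:
apply_moves(
  commands=[
    {"grip":0.47,"slide":[0,0.05,-0.03],"roll":0},
    {"grip":0.47,"slide":[0,0.1,-0.06],"roll":0},
    {"grip":0.47,"slide":[0.03,0.15,-0.1],"roll":0},
    {"grip":0.47,"slide":[0.03,0.2,-0.14],"roll":0},
    {"grip":0.47,"slide":[0.03,0.2,-0.14],"roll":0},
  ],
)

```text
time_s: 45.4
tcp_pos: [0.4275, 0.0196, 0.3067]
eef_rot: [-180.0, -0.1, 0.8]
contact_force: [0.4, 0.6, -0.4]
gripper_width: 0.0462
```

```bash
python3 - <<'E'
from h import *
for t in("short_tray","long_tray"): tray(t)
ims=[]
for n in ("scene","side"):
    p,d=capture(n); c=get_calibration(n); W=cloud(d,c); cv2.imwrite(f"pics/{n}_end.png",p[:,:,::-1])
    for o in ["slotted_shim_1","strip_1","weight","marker"]:
        for r in cut_out(o,n):
            X=W[r["mask"]]; X=X[~np.isnan(X[:,0])]
            if len(X)<8 or r["score"]<.3: continue
            A=np.c_[X[:,:2]-X[:,:2].mean(0),np.ones(len(X))]; g=np.linalg.lstsq(A,X[:,2],rcond=None)[0]
            print(n,o,round(r["score"],2),len(X),"med",np.round(np.median(X,0),4),"grad",np.round(g[:2],3),rect(X[:,:2]))
E
```

```text
short_tray scene sc 0.89 rim 685 pos [0.4264 0.2211] yaw 1.1 res 1.99
short_tray side sc 0.86 rim 374 pos [0.4277 0.2184] yaw 1.6 res 2.74
long_tray side sc 0.97 rim 1214 pos [ 0.4196 -0.2528] yaw -3.9 res 2.09
scene slotted_shim_1 0.65 561 med [0.4179 0.2219 0.0107] grad [-0.006  0.015] ((0.4251, 0.2208), (0.0412, 0.1009), 89.07)
scene strip_1 0.59 409 med [ 0.421  -0.2495  0.0101] grad [-0.003  0.042] ((0.4238, -0.2514), (0.0344, 0.148), 85.73)
scene weight 0.73 208 med [0.5933 0.193  0.0311] grad [ 0.388 -0.893] ((0.5963, 0.1901), (0.0305, 0.0272), 33.08)
side slotted_shim_1 0.53 119 med [0.4163 0.2309 0.0099] grad [-0.001 -0.225] ((0.41, 0.2221), (0.0979, 0.0715), 45.95)
side strip_1 0.79 1226 med [ 0.4272 -0.2519  0.0083] grad [-0.006 -0.009] ((0.428, -0.2477), (0.0411, 0.1516), 86.21)
side marker 0.7 653 med [ 0.6172 -0.2373  0.0141] grad [-0.244  0.45 ] ((0.6285, -0.227), (0.1441, 0.022), 33.76)
```

View pics/scene_end.png

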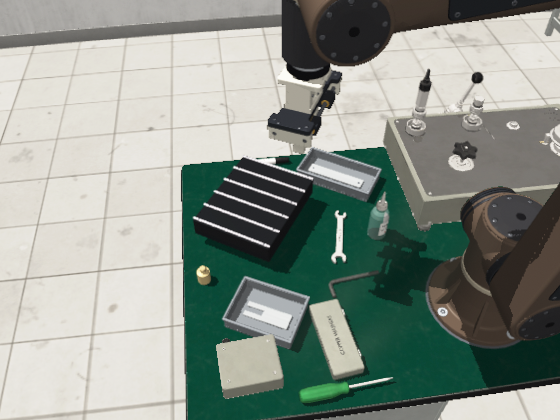

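View pics/side_end.png

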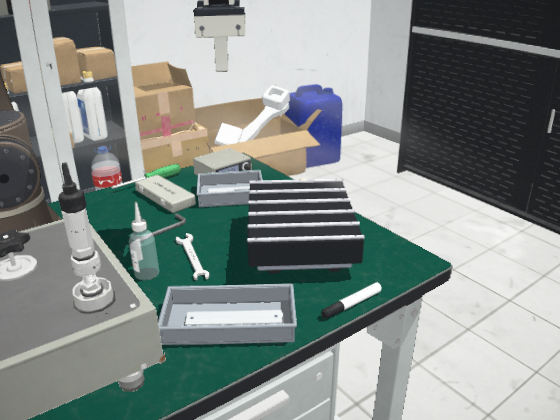

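The rack is empty. Both stacks lie level with their tops at z ≈ 9–10 mm, which matches two 2.5 mm pieces on a 4 mm floor. The weight and marker are where they were, so I'm handing in.

```bash
python3 -c "
from plant import *
print(close_job())"
```

```text
the job is handed in; nothing more can be done
None
```

The rack is empty. It held four pieces: both slotted shims are now stacked flat in the short tray, and both strips are stacked flat in the long tray. I pushed each one out from behind along its lane, pinched it by its sides over the front edge and lowered it in. I handed the job in at about 46 s.

**Last checks:**
- **Pieces:** The final pictures show five bare lanes. The top of each stack reads 8–11 mm above the bench in both cameras, where two pieces on the floor should be at 9 mm. The stacks look level in the pictures. One fit on a poor mask of the shims showed a slope, which I put down to the mask.
- **Long tray and other things:** The long tray, weight and marker read where they were at the start, within measuring error.

**What disagreed:**
- **Fingertips:** They are about 35 mm behind the reported TCP. I found this from the depth pictures and confirmed it by touching the rack top at a reported z of 0.045, then allowed for it in every move.
- **Short tray:** Between the two shim drops it turned about 1.5° and shifted about 2 mm. The arm was well clear of it then, so this was probably the outside knock. I placed the second shim to the new pose.
- **Long tray measurement:** The scene camera's fit was poor or missing, so I relied on the side camera and wrist depth, which agreed to about 2 mm.

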